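# Seat a heating block on its parallels in the vise

### The arm

A 6-joint arm with a two-finger parallel gripper is mounted at the origin on a cart in front of the work surface, level with it; the furniture and walls round the work are solid. World frame = base frame: x ahead of the robot, y to its left, z up, the work surface at z = 0. Lengths are in mm, angles in rad, forces in N, time in s.
With the tool pointing down it reaches from about 350 to 775 mm from the base axis. Payload 7.3 kg.
Tool frame: the origin (TCP) lies at the very end of the fingers, on their centre line; the grasp point (between the pads) lies 19 mm behind it; x points along the fingers, z is the direction in which the jaws open and shut, and the axes are right-handed (so a half turn about x gives the same grasp; the last joint's range is limited). The gripper opens to 92 mm and grips with 3 to 60 N. Pads are 19 mm wide; open, the fingers measure 130 mm over their backs; the gripper's body (75 mm by 190 mm) begins 47 mm behind the grasp point.
Start: joints at [1.041, 0.342, 1.524, -0, 1.275, -0.146], TCP at [196.572, 486.831, 226.741] pointing down, gripper open.
Joint ranges: [-2.53, 2.53], [-0.77, 2.02], [0.04, 2.7], [-1, 4.14], [0.28, 2.66], [-3.11, 3.11]. Speed limits (rad/s): [2.57, 2.57, 3.14, 3.14, 3.14, 3.14].

### API

Orientations are given as [roll, pitch, yaw] about the fixed x, y, z axes, in that order (R = Rz(yaw) Ry(pitch) Rx(roll)).
In Python, from plant import * gives the robot as it stands.
- The arm moves only by the shell command python3 -m creep 'ROWS'. ROWS is JSON, a list of rows, each an object of numbers: "tx", "ty", "tz": the shift along the tool's x, y, z in cm; "wx", "wy", "wz": the turn, a rotation vector about the tool's x, y, z in rad; "gripper": the closure, from -1 (fully open) to 1 (shut). A call has 1 to 8 rows; each row is the pose to reach, as a shift and turn from the pose commanded when the call began, along the tool's axes at that moment; what a row does not reach only later rows make up. A row lasts 1/12 s, in which the tool goes at most 41.7 mm and 7.16 degrees, less where a joint would pass 70% of its speed; a pose out of reach is approached as far as the arm can. A call with a gripper value outside its range is refused whole. The fingers move at their own pace and stop on an object; the grip force is fixed at half the most. Time passes only in rows, so rows that repeat a pose let the fingers close. It gives the time, the measured TCP pose, the force and the opening at its end, in the units of the state.
- get_obs(): the state, without advancing time (a new reading comes with each control period).
- capture(name): name is "scene" or "top"; returns a dict with "frame" (400x640x3 uint8, red, green, blue), "z_map" (400x640 float32, mm along the optical axis (not along the pixel's ray), 0 where there is no reading), "vertical_fov" (degrees; the focal length in pixels is half the picture's height over the tangent of half this angle, whatever the lens; pixels are square), "cx", "cy" (the principal point, pixels), "k1" (the pictures are not rectified: a ray, as slopes to the right and down, at radius r is drawn at 1 + k1 r^2 times it, then the intrinsics apply), "xyz" and "rotation" of the camera in the world. Camera axes: x right, y down, z forward; pixel columns grow to the right and rows downward; lengths in mm; the calibration is good to about 2 mm. A picture is of the moment at which its call begins.
- close_job(): hands the job in, once; it reports no verdict.
The state is a dict: "time": time; "joint_positions": joint angles; "dq": joint speeds; "tau": joint torques, N m; "tool_pos": TCP position; "tcp_rot": TCP orientation; "contact_force": force on the tool from outside, world axes, zero at the start; "moment": the same for the moment, N m; "grip_width": finger opening in mm.
Only numpy, scipy, OpenCV 4.12 (cv2) and the standard library are available. Lean on these libraries where they do the work, as an engineer would, in place of code of your own. Each camera call takes 0.05 s, during which the arm holds its last target.

### The job

Tightening the small vise has lifted the aluminium heating block off the two steel parallels beneath it, and one parallel has crept out lengthwise. Push that parallel back until it lies centred along the vise like the other one, then tap the block down at both ends with the soft-faced hand tapper - light taps, and never press the block with the fingers - until it sits level and firmly on both parallels so that neither will slide. Stand the tapper back upright on its black rest pad and leave everything else as it is.

Things in the scene. Friction and masses are not known exactly. Their poses are not given: they have to be found in the camera images.
- vise: Small steel toolmaker's vise, fixed to the worktop; base 130 x 84 x 25 mm. Origin on the worktop midway between the two jaws; +x across the jaws (away from the screw and its little T-bar, which reach to x = -95 mm), y along the jaws, z up. Bed 25 mm above the worktop; jaws' faces at x = +-23 mm, 78 mm long in y, their tops 65 mm above the worktop, their outer faces at x = -49 and +45 mm. A rib 6 mm high and 23 mm wide runs along y on the bed between the two parallels.
- block: White-grey aluminium heating block with eight wells in its top, 46 x 72 x 40 mm (x across the jaws, y along them), gripped in the vise. Origin at the centre of its underside: 41 mm above the worktop when seated, 6 to 10 mm higher at the start. It yields to about 5 N from above, rocks about its x axis at 0.2 N m (one end may stand up to 5 mm higher), and stays where it is driven.
- block_end_left (a point): Point on the block's top face, 34 mm from its centre towards the vise's +y end, on the centre line. 81 mm above the worktop when seated.
- block_end_right (a point): The same point at the vise's -y end.
- parallel_a_mid (a point): Centre of a loose steel parallel, a bar 8 x 100 x 16 mm (100 mm along the vise's y), standing on edge on the bed in the groove between rib and jaw, at x = -17 or +17 mm in the vise's frame; the two may have changed places. Its body is parallel_a. In its right place the centre is at y = 0 in the vise's frame, and both ends project 8 mm beyond the base. One of the two parallels starts 24 to 36 mm too far to +y and slides easily (about 1 N) while the block is up.
- parallel_b_mid (a point): Centre of the second, equal parallel, in the other groove. Its body is parallel_b.
- parallel_a: The parallel of point parallel_a_mid; origin at the centre of its underside (8 mm below that point), y along its length.
- parallel_b: The parallel of point parallel_b_mid; origin at the centre of its underside, y along its length.
- tapper_mid (a point): Soft-faced hand tapper, a round bar 110 mm high, 0.22 kg, standing upright on its white plastic foot (34 mm diameter, 18 mm high, flat face down: this is what taps); above it an aluminium shank of 22 mm diameter from 34 to 106 mm with blue rings round the upper half. This point is on its axis, 55 mm above the face; grip the shank anywhere above 45 mm.
- tapper: The same tapper; origin at the centre of the face of its white foot, z up along its axis. Taps at 30 to 40 mm/s that end at 15 to 20 N are enough; once seated the block is a hard stop, and blows over 200 N are too hard.
- pad_top (a point): Centre of the top of the tapper's rest pad, a fixed black rubber disc of 84 mm diameter, 4 mm thick.
- lab_timer: Small white laboratory timer, 66 x 70 x 19 mm, loose on the worktop; leave alone.
- marker_a: White marker pen with a red cap, 17 x 135 x 16 mm, loose on the worktop; leave alone.
- pad: The rest pad itself; origin at the centre of its underside, on the worktop.

How it is judged:
By the outcome, as a careful person would: the job done as asked, in the order asked, and still so for the second after the job is handed in, with the robot touching nothing.
It also fails if it takes over 64 s, if anything falls off the work surface, if the arm or the gripper's body presses on something with over 40 N, if the wrist force passes 120 N, or if a joint passes its speed limit or range.

## Working session

There is one attempt and no reset: what is moved stays moved. The work goes in short steps, Python scripts to look and compute and a shell command to move; the robot and the scene stay as the last step left them, time stands still between calls to the robot, and variables do not carry over. Pictures are saved under pics/ and viewed, and the job is handed in when it is done.

```bash
ls; mkdir -p pics; python3 - <<'E'
from plant import *
import cv2
print(get_obs())
for n in("scene","top"):
    c=capture(n); cv2.imwrite(f"pics/{n}0.png",c["frame"][:,:,::-1])
    print({k:c[k] for k in c if k not in("frame","z_map")})
E
```

```text
pics
{'time': 0.0, 'joint_positions': array([ 1.04098836e+00,  3.42749390e-01,  1.52499029e+00, -8.67167926e-07,
        1.27541882e+00, -1.45977282e-01]), 'dq': array([-0.00118478,  0.00050546,  0.00183555, -0.00125609,  0.00121224,
       -0.00040364]), 'tau': array([ 1.61944776e-03, -4.31245422e+01, -2.44222802e+01,  7.18597183e-02,
        5.59482677e-02, -2.06335158e-04]), 'tool_pos': array([196.36299752, 486.46205029, 226.04046013]), 'tcp_rot': array([ 2.99614494,  1.56923048, -2.10007447]), 'contact_force': array([ 0.40568016,  0.78614239, -0.23711328]), 'moment': array([-0.01826307,  0.00133979,  0.07982951]), 'grip_width': 91.92912502310553}
{'vertical_fov': 52.24503922472594, 'cx': 318.5209043807216, 'cy': 196.02998939961344, 'k1': -0.03804424714137162, 'xyz': array([-226.48135463, -624.59755777,  615.81116387]), 'rotation': array([-2.0820008 , -0.02083316, -0.81560434])}
{'vertical_fov': 53.52645601669635, 'cx': 323.3441477823152, 'cy': 192.3344187585027, 'k1': -0.0090968473877686, 'xyz': array([3.62264760e+02, 8.92974611e-01, 9.56248618e+02]), 'rotation': array([-3.04040954,  0.0092311 , -1.57156226])}
```

View pics/scene0.png

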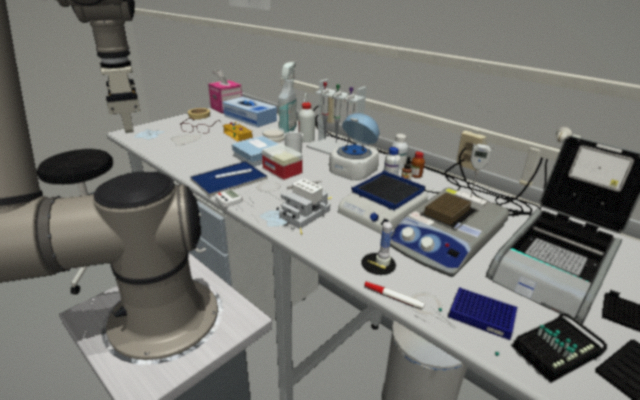

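View pics/top0.png

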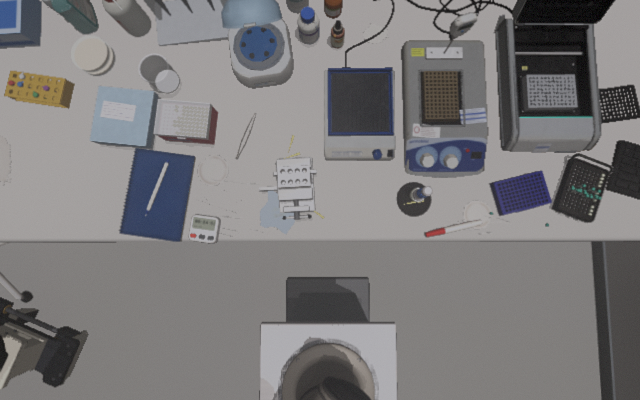

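```bash
cat > h.py <<'E'
from plant import *
import cv2, numpy as np
from scipy.spatial.transform import Rotation as R
def K(c):
    f=200/np.tan(np.radians(c["vertical_fov"])/2); return np.array([[f,0,c["cx"]],[0,f,c["cy"]],[0,0,1.]])
def ray(c,u,v):
    p=cv2.undistortPoints(np.array([[[u,v]]],float),K(c),np.array([c["k1"],0,0,0.]))[0,0]
    return R.from_euler('xyz',c["rotation"]).as_matrix()@np.array([p[0],p[1],1.])
def onz(c,u,v,z):
    d=ray(c,u,v); o=c["xyz"]; return o+d*(z-o[2])/d[2]
def onrayz(c,u,v):
    zz=c["z_map"][int(round(v)),int(round(u))]; return c["xyz"]+ray(c,u,v)*zz
def proj(c,P):
    M=R.from_euler('xyz',c["rotation"]).as_matrix(); q=M.T@(np.asarray(P,float)-c["xyz"])
    return cv2.projectPoints(q.reshape(1,1,3),np.zeros(3),np.zeros(3),K(c),np.array([c["k1"],0,0,0.]))[0][0,0]
def crop(c,u0,v0,u1,v1,s,name):
    cv2.imwrite(name,cv2.resize(c["frame"][v0:v1,u0:u1,::-1],None,fx=s,fy=s,interpolation=cv2.INTER_CUBIC))
E
python3 - <<'E'
from h import *
t=capture("top"); s=capture("scene")
crop(t,250,140,350,230,6,"pics/t1.png"); crop(t,390,165,500,240,6,"pics/t2.png")
crop(s,255,165,345,240,8,"pics/s1.png")
print(proj(t,[300,0,0]),proj(s,[300,0,0]))
E
```

```text
[327.44199402 258.84311344] [275.38255492 251.91121017]
```

View pics/t1.png

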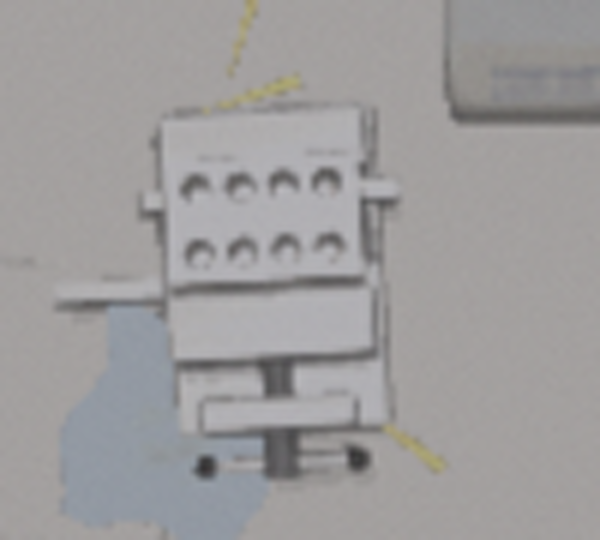

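View pics/s1.png

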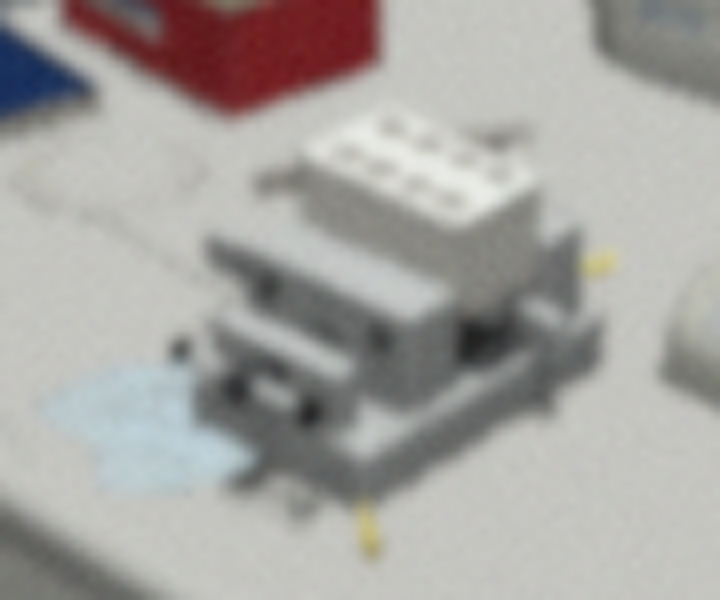

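View pics/t2.png

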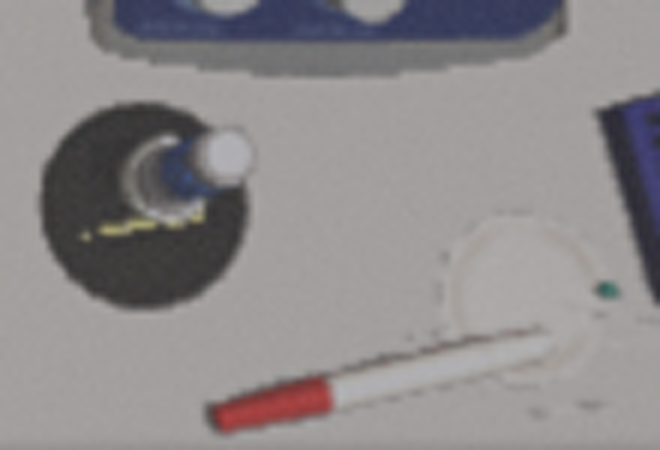

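```bash
python3 - <<'E'
from h import *
np.set_printoptions(precision=1,suppress=True)
t=capture("top")
def p(x,y,z,n,u0=250,v0=140):
    u=u0+(x+.5)/6-.5; v=v0+(y+.5)/6-.5
    print(n,(u,v),onz(t,u,v,z), "zmap",onrayz(t,u,v))
for n,a in dict(LB=(160,117),RB=(362,103),RF=(365,278),LF=(170,287)).items(): p(*a,90,"blk"+n)
for n,a in dict(L=(174,360),R=(378,350)).items(): p(*a,65,"jawnear"+n)
for n,a in dict(FL=(143,205),FR=(400,190),NL=(55,296),NLb=(110,294)).items(): p(*a,41,"par"+n)
for n,a in dict(NL=(180,432),NR=(390,425)).items(): p(*a,25,"base"+n)
p(226,155,110,"taptop",390,165);p(180,180,34,"tapfoot",390,165)
p(143,206,4,"pad",390,165)
# block top plane fit from zmap
pts=np.array([onrayz(t,u,v) for v in range(160,187) for u in range(277,311)])
m=(pts[:,2]>78)&(pts[:,2]<100); q=pts[m]; print(m.sum(), q.mean(0))
A=np.c_[q[:,0]-q[:,0].mean(),q[:,1]-q[:,1].mean(),np.ones(len(q))]
print(np.linalg.lstsq(A,q[:,2],rcond=None)[0]*[1000,1000,1], q[:,:2].min(0),q[:,:2].max(0))
# white cap mask of tapper etc from the zmap
tp=np.array([onrayz(t,u,v) for v in range(180,215) for u in range(398,440)])
k=tp[tp[:,2]>98]; print(len(k),k.mean(0),k.min(0),k.max(0))
E
```

```text
blkLB (276.25, 159.08333333333334) [524.5 113.2  90. ] zmap [541.9 125.2  -2.8]
blkRB (309.9166666666667, 156.75) [529.6  38.5  90. ] zmap [542.   41.3  25.3]
blkRF (310.4166666666667, 185.91666666666666) [464.5  37.3  90. ] zmap [465.6  37.6  80.7]
blkLF (277.9166666666667, 187.41666666666666) [461.3 108.8  90. ] zmap [461.1 108.6  91.5]
jawnearL (278.5833333333333, 199.58333333333334) [436.5 110.1  65. ] zmap [436.7 110.4  62.5]
jawnearR (312.5833333333333, 197.91666666666666) [440.1  33.3  65. ] zmap [443.7  34.8  24.3]
parFL (273.4166666666667, 173.75) [499.  125.8  41. ] zmap [505.1 131.3   0.4]
parFR (316.25, 171.25) [504.7  25.8  41. ] zmap [505.   25.8  38.6]
parNL (258.75, 188.91666666666666) [463.4 159.5  41. ] zmap [463.1 159.   43.7]
parNLb (267.9166666666667, 188.58333333333334) [464.2 138.2  41. ] zmap [464.  137.9  42.5]
baseNL (279.5833333333333, 211.58333333333331) [411.5 112.4  25. ] zmap [411.7 112.8  21.2]
baseNR (314.5833333333333, 210.41666666666669) [414.1  30.   25. ] zmap [415.6  30.9  -2. ]
taptop (427.25, 190.41666666666666) [ 451.9 -214.   110. ] zmap [ 451.6 -213.1  113.2]
tapfoot (419.5833333333333, 194.58333333333334) [ 450.3 -215.1   34. ] zmap [ 445.9 -204.3   80.1]
pad (413.4166666666667, 198.91666666666666) [ 442.7 -207.1    4. ] zmap [ 441.  -202.7   24.1]
552 [486.4  74.   90.2]
[-5.7 36.1 90.2] [463.9  38.2] [511.4 111.4]
95 [ 446.3 -201.4  155.7] [ 362.3 -223.8   98. ] [461.7   0.9 956.2]
```

```bash
cat >> h.py <<'E'
YAW=0.057
def Rdes(sgn=1,yaw=YAW):
    x=np.array([0,0,-1.]); z=sgn*np.array([-np.sin(yaw),np.cos(yaw),0]); return np.c_[x,np.cross(z,x),z]
def plan(P,Rd=None,o=None):
    o=o or get_obs(); R0=R.from_euler('xyz',o["tcp_rot"]).as_matrix()
    d=R0.T@(np.asarray(P)-o["tool_pos"])/10
    w=R.from_matrix(R0.T@Rd).as_rotvec() if Rd is not None else np.zeros(3)
    print("t cm",d.round(3),"w",w.round(4),"deg",np.degrees(np.linalg.norm(w)).round(1))
def vis(a,b,z,c=(484.8,74.8)):
    return np.array([c[0]+a*np.cos(YAW)-b*np.sin(YAW),c[1]+a*np.sin(YAW)+b*np.cos(YAW),z])
E
python3 - <<'E'
from h import *
np.set_printoptions(precision=3,suppress=True)
o=get_obs(); print(R.from_euler('xyz',o["tcp_rot"]).as_matrix())
for s in(1,-1):
  plan(vis(-17,50+36+19+18,130),Rdes(s))
E
```

```text
[[-0.    -0.927  0.374]
 [-0.001  0.374  0.927]
 [-1.     0.    -0.001]]
t cm [  9.651 -35.373 -16.99 ] w [-0.441 -0.001 -0.   ] deg 25.3
t cm [  9.651 -35.373 -16.99 ] w [ 2.701 -0.     0.001] deg 154.7
```

```bash
python3 -m creep '[{"tx":0,"ty":-17.5,"tz":-8.5,"wx":-0.22,"gripper":1},{"tx":0,"ty":-35.4,"tz":-17,"wx":-0.441,"gripper":1},{"tx":0,"ty":-35.4,"tz":-17,"wx":-0.441,"gripper":1},{"tx":0,"ty":-35.4,"tz":-17,"wx":-0.441,"gripper":1},{"tx":3,"ty":-35.4,"tz":-17,"wx":-0.441,"gripper":1},{"tx":6,"ty":-35.4,"tz":-17,"wx":-0.441,"gripper":1},{"tx":9,"ty":-35.4,"tz":-17,"wx":-0.441,"gripper":1},{"tx":9.6,"ty":-35.4,"tz":-17,"wx":-0.441,"gripper":1}]'; python3 - <<'E'
from h import *
plan(vis(-17,50+36+19+18,34),Rdes(1))
E
```

```text
t cm [ 19.251 -35.374 -16.984] w [-4.408e-01 -6.000e-04 -2.000e-04] deg 25.3validation failed for argument at $[0]...
```

```bash
python3 -m creep '[{"tx":0,"ty":-17.5,"tz":-8.5,"wx":-0.22,"wy":0,"wz":0,"gripper":1},{"tx":0,"ty":-35.4,"tz":-17,"wx":-0.441,"wy":0,"wz":0,"gripper":1},{"tx":0,"ty":-35.4,"tz":-17,"wx":-0.441,"wy":0,"wz":0,"gripper":1},{"tx":0,"ty":-35.4,"tz":-17,"wx":-0.441,"wy":0,"wz":0,"gripper":1},{"tx":3,"ty":-35.4,"tz":-17,"wx":-0.441,"wy":0,"wz":0,"gripper":1},{"tx":6,"ty":-35.4,"tz":-17,"wx":-0.441,"wy":0,"wz":0,"gripper":1},{"tx":9,"ty":-35.4,"tz":-17,"wx":-0.441,"wy":0,"wz":0,"gripper":1},{"tx":9.6,"ty":-35.4,"tz":-17,"wx":-0.441,"wy":0,"wz":0,"gripper":1}]'; python3 - <<'E'
from h import *
plan(vis(-17,50+36+19+18,34),Rdes(1))
E
```

```text
time: 0.92
tool_pos: [404.6, 259.1, 174.6]
tcp_rot: [-1.197, 1.568, 0.431]
contact_force: [0.5, 0.8, 0.2]
grip_width: 43.0
t cm [14.07  -5.227 -6.568] w [0.     0.0009 0.0022] deg 0.1
```

```bash
python3 -m creep '[{"tx":0,"ty":-5.2,"tz":-6.5,"wx":0,"wy":0,"wz":0,"gripper":1},{"tx":0,"ty":-5.2,"tz":-6.5,"wx":0,"wy":0,"wz":0,"gripper":1},{"tx":0,"ty":-5.2,"tz":-6.5,"wx":0,"wy":0,"wz":0,"gripper":1},{"tx":3,"ty":-5.2,"tz":-6.5,"wx":0,"wy":0,"wz":0,"gripper":1},{"tx":6,"ty":-5.2,"tz":-6.5,"wx":0,"wy":0,"wz":0,"gripper":1},{"tx":8,"ty":-5.2,"tz":-6.5,"wx":0,"wy":0,"wz":0,"gripper":1},{"tx":8,"ty":-5.2,"tz":-6.5,"wx":0,"wy":0,"wz":0,"gripper":1},{"tx":8,"ty":-5.2,"tz":-6.5,"wx":0,"wy":0,"wz":0,"gripper":1}]'; python3 - <<'E'
from h import *
plan(vis(-17,50+36+19+18,34),Rdes(1))
t=capture("top"); s=capture("scene")
print(get_obs()["tool_pos"])
crop(t,230,140,330,230,6,"pics/t3.png"); crop(s,235,145,345,240,7,"pics/s3.png")
E
```

```text
time: 1.58
tool_pos: [458.2, 198.7, 94.1]
tcp_rot: [1.726, 1.569, -2.93]
contact_force: [0.3, 0.8, 0.8]
grip_width: 0.6
t cm [ 6.014 -0.26  -0.218] w [ 0.0002 -0.0003 -0.002 ] deg 0.1
[459.59894794 199.13765522  95.86931091]
```

View pics/t3.png

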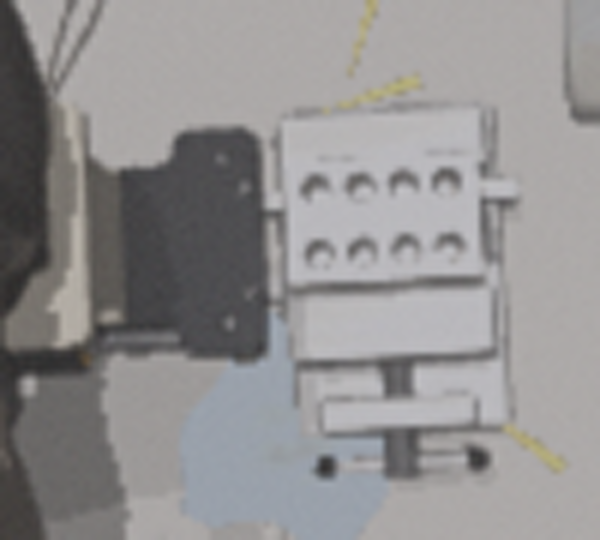

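View pics/s3.png

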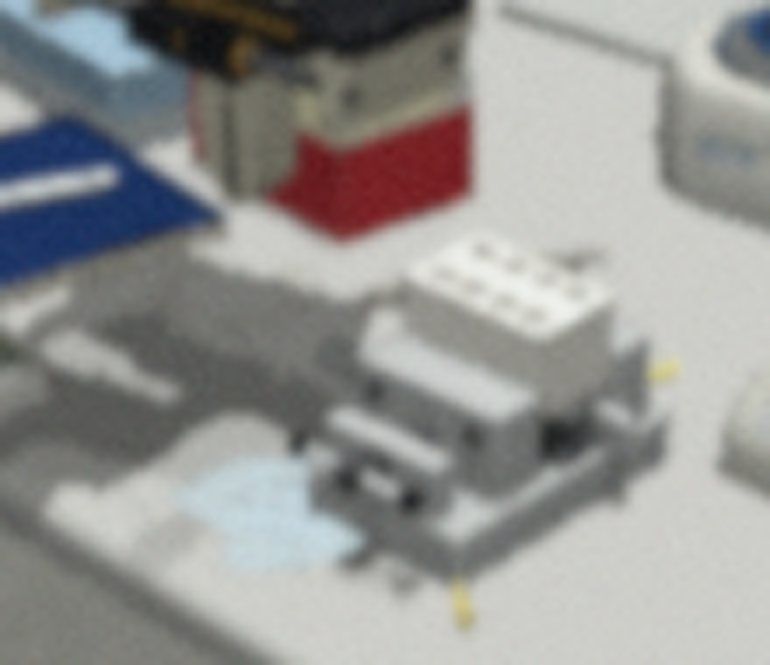

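```bash
python3 -m creep '[{"tx":3,"ty":-0.2,"tz":0,"wx":0,"wy":0,"wz":0,"gripper":1},{"tx":6.1,"ty":-0.2,"tz":0,"wx":0,"wy":0,"wz":0,"gripper":1},{"tx":6.1,"ty":-0.2,"tz":0,"wx":0,"wy":0,"wz":0,"gripper":1},{"tx":6.1,"ty":-0.2,"tz":0,"wx":0,"wy":0,"wz":0,"gripper":1}]'; python3 - <<'E'
from h import *
plan(vis(-17,69,34),Rdes(1))
print(get_obs()["tool_pos"],get_obs()["contact_force"])
E
```

```text
time: 2.02
tool_pos: [460.6, 198.9, 34.1]
tcp_rot: [1.707, 1.57, -2.948]
contact_force: [0.0, 0.3, 0.9]
grip_width: 0.5
t cm [ 0.007 -0.008 -5.627] w [ 0.0004 -0.0001 -0.001 ] deg 0.1
[460.58220583 198.8958789   34.06063721] [0.0097787  0.3318056  0.94582209]
```

```bash
python3 -m creep '[{"tx":0,"ty":0,"tz":-1,"wx":0,"wy":0,"wz":0,"gripper":1},{"tx":0,"ty":0,"tz":-1.8,"wx":0,"wy":0,"wz":0,"gripper":1},{"tx":0,"ty":0,"tz":-2.4,"wx":0,"wy":0,"wz":0,"gripper":1},{"tx":0,"ty":0,"tz":-3,"wx":0,"wy":0,"wz":0,"gripper":1}]';python3 -m creep '[{"tx":0,"ty":0,"tz":-0.6,"wx":0,"wy":0,"wz":0,"gripper":1},{"tx":0,"ty":0,"tz":-1.2,"wx":0,"wy":0,"wz":0,"gripper":1},{"tx":0,"ty":0,"tz":-1.7,"wx":0,"wy":0,"wz":0,"gripper":1},{"tx":0,"ty":0,"tz":-2.1,"wx":0,"wy":0,"wz":0,"gripper":1},{"tx":0,"ty":0,"tz":-2.3,"wx":0,"wy":0,"wz":0,"gripper":1},{"tx":0,"ty":0,"tz":-2.3,"wx":0,"wy":0,"wz":0,"gripper":1}]'; python3 - <<'E'
from h import *
plan(vis(-17,69,34),Rdes(1))
t=capture("top"); s=capture("scene")
print(get_obs()["tool_pos"])
crop(t,230,140,330,230,6,"pics/t4.png"); crop(s,255,165,345,240,8,"pics/s4.png")
E
```

```text
time: 2.35
tool_pos: [463.2, 168.0, 34.8]
tcp_rot: [-1.394, 1.568, 0.233]
contact_force: [0.4, 0.1, -0.1]
grip_width: 0.3
time: 2.85
tool_pos: [464.0, 145.6, 33.6]
tcp_rot: [-1.248, 1.57, 0.38]
contact_force: [-0.3, 0.7, 2.8]
grip_width: 0.2
t cm [-0.037  0.023 -0.284] w [-0.0003  0.0001  0.0004] deg 0.0
[463.77404457 145.80528796  33.48033724]
```

View pics/t4.png

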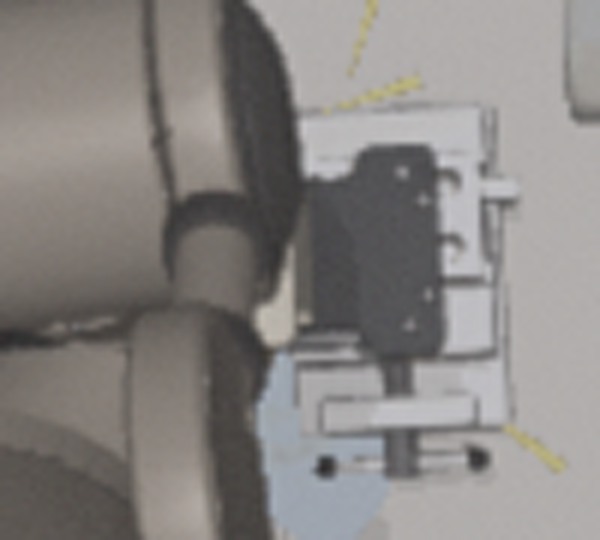

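View pics/s4.png

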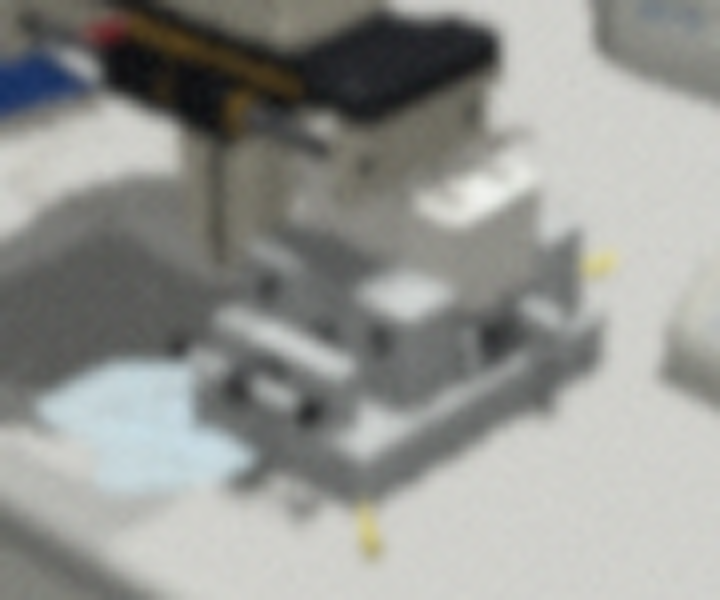

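```bash
python3 -m creep '[{"tx":-0.1,"ty":0,"tz":-0.1,"wx":0,"wy":0,"wz":0,"gripper":1},{"tx":-0.1,"ty":0,"tz":-0.2,"wx":0,"wy":0,"wz":0,"gripper":1},{"tx":-0.1,"ty":0,"tz":-0.2,"wx":0,"wy":0,"wz":0,"gripper":1}]';python3 - <<'E'
from h import *
print(get_obs()["tool_pos"],get_obs()["contact_force"])
E
python3 -m creep '[{"tx":0,"ty":0,"tz":3,"wx":0,"wy":0,"wz":0,"gripper":1},{"tx":-1,"ty":0,"tz":7,"wx":0,"wy":0,"wz":0,"gripper":1},{"tx":-3,"ty":0,"tz":11,"wx":0,"wy":0,"wz":0,"gripper":1},{"tx":-5,"ty":0,"tz":11,"wx":0,"wy":0,"wz":0,"gripper":1}]'; python3 - <<'E'
from h import *
t=capture("top"); s=capture("scene")
print(get_obs()["tool_pos"])
crop(t,260,150,330,220,8,"pics/t5.png"); crop(s,255,165,345,240,8,"pics/s5.png")
E
```

```text
time: 3.2
tool_pos: [463.9, 144.0, 34.6]
tcp_rot: [-0.792, 1.571, 0.836]
contact_force: [-0.3, 0.6, 1.4]
grip_width: 0.4
[463.88863691 143.98331199  34.55829139] [-0.32052289  0.64749463  1.41624574]
time: 3.53
tool_pos: [456.2, 258.1, 84.2]
tcp_rot: [1.109, 1.569, 2.741]
contact_force: [-0.2, -0.2, -0.2]
grip_width: 0.4
[458.77009822 255.9548692   86.95103161]
```

View pics/t5.png

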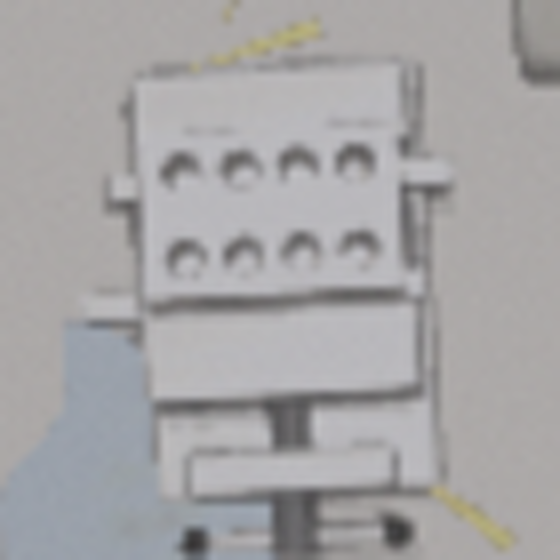

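View pics/s5.png

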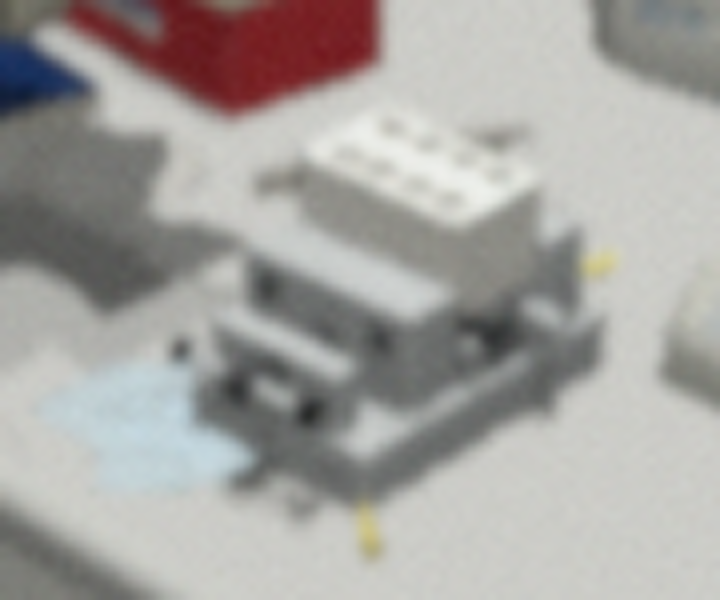

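```bash
python3 - <<'E'
from h import *
np.set_printoptions(precision=1,suppress=True)
t=capture("top")
# profile along parallels
def v2(P):
    d=np.array(P[:2])-[484.8,74.8]; return np.array([d@[np.cos(YAW),np.sin(YAW)],d@[-np.sin(YAW),np.cos(YAW)]])
for x,y in [(80,307),(107,190),(452,173),(422,283)]:
    u=260+(x+.5)/8-.5;v=150+(y+.5)/8-.5
    print(v2(onz(t,u,v,41)),v2(onrayz(t,u,v)),onrayz(t,u,v)[2])
g=cv2.cvtColor(t["frame"],cv2.COLOR_RGB2GRAY)
for a in(-17,17):
  for side in (1,-1):
    P=[(b,cv2.getRectSubPix(g.astype(np.float32),(1,1),tuple(map(float,proj(t,vis(a,b*side,41)))))[0,0]) for b in range(38,72,1)]
    print(a,side,[(b,int(i)) for b,i in P])
E
```

```text
[-15.7  60.5] [-16.   60.1] 43.980321212479566
[18.2 51.2] [25.  56.7] -1.8918388605038672
[ 17.2 -49.6] [ 17.3 -49.6] 40.38943278307511
[-14.5 -39.1] [-14.6 -39.2] 42.01641892409805
-17 1 [(38, 116), (39, 120), (40, 130), (41, 141), (42, 145), (43, 148), (44, 158), (45, 170), (46, 178), (47, 181), (48, 184), (49, 183), (50, 182), (51, 182), (52, 182), (53, 182), (54, 181), (55, 180), (56, 179), (57, 179), (58, 176), (59, 173), (60, 170), (61, 168), (62, 166), (63, 166), (64, 166), (65, 167), (66, 167), (67, 168), (68, 168), (69, 169), (70, 169), (71, 169)]
-17 -1 [(38, 168), (39, 161), (40, 151), (41, 148), (42, 157), (43, 166), (44, 167), (45, 169), (46, 169), (47, 169), (48, 169), (49, 169), (50, 169), (51, 169), (52, 169), (53, 169), (54, 169), (55, 169), (56, 169), (57, 169), (58, 169), (59, 169), (60, 170), (61, 170), (62, 170), (63, 169), (64, 169), (65, 169), (66, 169), (67, 169), (68, 169), (69, 169), (70, 169), (71, 169)]
17 1 [(38, 184), (39, 184), (40, 177), (41, 167), (42, 161), (43, 166), (44, 172), (45, 174), (46, 177), (47, 177), (48, 176), (49, 172), (50, 157), (51, 142), (52, 150), (53, 159), (54, 165), (55, 168), (56, 169), (57, 169), (58, 169), (59, 168), (60, 168), (61, 168), (62, 169), (63, 169), (64, 169), (65, 169), (66, 169), (67, 169), (68, 169), (69, 169), (70, 168), (71, 168)]
17 -1 [(38, 178), (39, 180), (40, 181), (41, 181), (42, 181), (43, 180), (44, 180), (45, 181), (46, 181), (47, 181), (48, 177), (49, 172), (50, 170), (51, 170), (52, 170), (53, 170), (54, 170), (55, 170), (56, 170), (57, 169), (58, 169), (59, 169), (60, 169), (61, 169), (62, 168), (63, 168), (64, 168), (65, 169), (66, 170), (67, 169), (68, 169), (69, 169), (70, 169), (71, 169)]
```

```bash
python3 - <<'E'
from h import *
plan(vis(-17,75,35),Rdes(1))
E
```

```text
t cm [  5.03    0.077 -10.6  ] w [0.0023 0.0004 0.0024] deg 0.2
```

```bash
python3 -m creep '[{"tx":2.5,"ty":0,"tz":-3.3,"wx":0,"wy":0,"wz":0,"gripper":1},{"tx":5,"ty":0,"tz":-6,"wx":0,"wy":0,"wz":0,"gripper":1},{"tx":5,"ty":0,"tz":-8.7,"wx":0,"wy":0,"wz":0,"gripper":1},{"tx":5,"ty":0,"tz":-10.2,"wx":0,"wy":0,"wz":0,"gripper":1},{"tx":5,"ty":0,"tz":-10.2,"wx":0,"wy":0,"wz":0,"gripper":1}]'; python3 - <<'E'
from h import *
plan(vis(-17,60.3,35),Rdes(1))
E
```

```text
time: 4.1
tool_pos: [462.2, 148.3, 32.8]
tcp_rot: [1.816, 1.566, -2.843]
contact_force: [-0.1, -0.2, -0.5]
grip_width: 0.4
t cm [-0.216 -0.147 -1.434] w [-0.0039 -0.001  -0.0042] deg 0.3
```

```bash
python3 -m creep '[{"tx":0,"ty":0,"tz":-0.3,"wx":0,"wy":0,"wz":0,"gripper":1},{"tx":0,"ty":0,"tz":-0.6,"wx":0,"wy":0,"wz":0,"gripper":1},{"tx":0,"ty":0,"tz":-0.8,"wx":0,"wy":0,"wz":0,"gripper":1},{"tx":0,"ty":0,"tz":-1.0,"wx":0,"wy":0,"wz":0,"gripper":1},{"tx":0,"ty":0,"tz":-1.2,"wx":0,"wy":0,"wz":0,"gripper":1},{"tx":0,"ty":0,"tz":-1.2,"wx":0,"wy":0,"wz":0,"gripper":1}]'; python3 - <<'E'
from h import *
plan(vis(-17,60.3,35),Rdes(1))
E
```

```text
time: 4.6
tool_pos: [464.1, 140.0, 34.6]
tcp_rot: [-1.369, 1.571, 0.259]
contact_force: [0.3, 0.7, -0.1]
grip_width: 0.6
t cm [-0.043  0.003 -0.6  ] w [0.0008 0.     0.0002] deg 0.0
```

```bash
python3 -m creep '[{"tx":0,"ty":0,"tz":-0.2,"wx":0,"wy":0,"wz":0,"gripper":1},{"tx":0,"ty":0,"tz":-0.4,"wx":0,"wy":0,"wz":0,"gripper":1},{"tx":0,"ty":0,"tz":-0.6,"wx":0,"wy":0,"wz":0,"gripper":1},{"tx":0,"ty":0,"tz":-0.6,"wx":0,"wy":0,"wz":0,"gripper":1},{"tx":0,"ty":0,"tz":-0.6,"wx":0,"wy":0,"wz":0,"gripper":1}]'; python3 - <<'E'
from h import *
plan(vis(-17,60.3,35),Rdes(1))
E
python3 -m creep '[{"tx":0,"ty":0,"tz":3,"wx":0,"wy":0,"wz":0,"gripper":1},{"tx":-1,"ty":0,"tz":7,"wx":0,"wy":0,"wz":0,"gripper":1},{"tx":-3,"ty":0,"tz":11,"wx":0,"wy":0,"wz":0,"gripper":1},{"tx":-7,"ty":0,"tz":11,"wx":0,"wy":0,"wz":0,"gripper":1}]'; python3 - <<'E'
from h import *
t=capture("top"); s=capture("scene")
print(get_obs()["tool_pos"])
crop(t,260,150,330,220,8,"pics/t6.png")
g=cv2.cvtColor(t["frame"],cv2.COLOR_RGB2GRAY)
for a in(-17,17):
  for side in (1,-1):
    P=[(b,cv2.getRectSubPix(g.astype(np.float32),(1,1),tuple(map(float,proj(t,vis(a,b*side,41)))))[0,0]) for b in range(38,72,1)]
    print(a,side,[(b,int(i)) for b,i in P])
E
```

```text
time: 5.02
tool_pos: [464.5, 133.7, 34.5]
tcp_rot: [-1.437, 1.571, 0.191]
contact_force: [0.3, 0.8, 0.1]
grip_width: 0.7
t cm [-0.048  0.005  0.029] w [-0.      0.      0.0001] deg 0.0
time: 5.35
tool_pos: [455.0, 247.5, 101.7]
tcp_rot: [1.648, 1.563, -3.004]
contact_force: [-0.1, -0.2, 0.0]
grip_width: 0.3
[460.88292506 246.63581559 109.45325562]
-17 1 [(38, 117), (39, 120), (40, 131), (41, 141), (42, 144), (43, 146), (44, 156), (45, 168), (46, 175), (47, 178), (48, 179), (49, 161), (50, 143), (51, 146), (52, 156), (53, 163), (54, 166), (55, 169), (56, 170), (57, 170), (58, 170), (59, 168), (60, 167), (61, 167), (62, 167), (63, 167), (64, 166), (65, 167), (66, 168), (67, 169), (68, 169), (69, 169), (70, 169), (71, 169)]
-17 -1 [(38, 175), (39, 177), (40, 177), (41, 177), (42, 177), (43, 177), (44, 176), (45, 175), (46, 170), (47, 165), (48, 161), (49, 158), (50, 156), (51, 161), (52, 167), (53, 168), (54, 169), (55, 169), (56, 169), (57, 170), (58, 170), (59, 170), (60, 170), (61, 170), (62, 170), (63, 170), (64, 169), (65, 169), (66, 169), (67, 169), (68, 169), (69, 169), (70, 168), (71, 167)]
17 1 [(38, 185), (39, 184), (40, 177), (41, 167), (42, 161), (43, 167), (44, 172), (45, 175), (46, 177), (47, 177), (48, 176), (49, 172), (50, 157), (51, 143), (52, 151), (53, 160), (54, 165), (55, 167), (56, 170), (57, 170), (58, 171), (59, 171), (60, 171), (61, 170), (62, 170), (63, 169), (64, 169), (65, 169), (66, 169), (67, 169), (68, 169), (69, 169), (70, 169), (71, 169)]
17 -1 [(38, 178), (39, 179), (40, 180), (41, 181), (42, 181), (43, 181), (44, 182), (45, 182), (46, 181), (47, 180), (48, 177), (49, 173), (50, 171), (51, 171), (52, 171), (53, 171), (54, 170), (55, 170), (56, 169), (57, 169), (58, 169), (59, 170), (60, 170), (61, 170), (62, 170), (63, 170), (64, 170), (65, 170), (66, 170), (67, 170), (68, 170), (69, 170), (70, 170), (71, 170)]
```

View pics/t6.png

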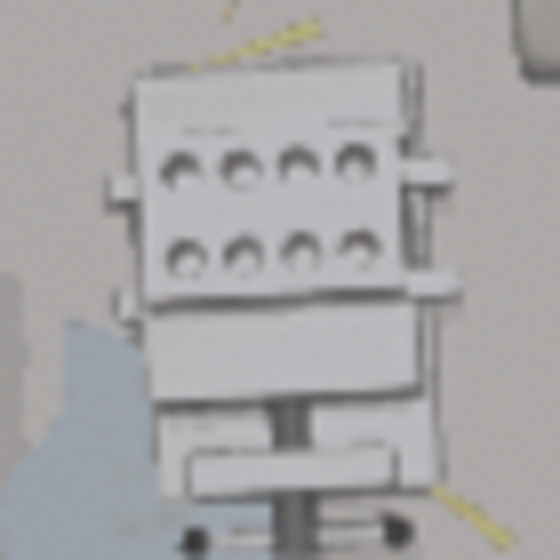

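```bash
python3 - <<'E'
from h import *
np.set_printoptions(precision=1,suppress=True)
t=capture("top"); s=capture("scene")
def p(x,y,z,n,u0=390,v0=165):
    u=u0+(x+.5)/6-.5; v=v0+(y+.5)/6-.5
    print(n,onz(t,u,v,z))
p(226,155,114,"top"); p(165,179,22,"foot"); p(143,206,4,"pad")
# pad by dark mask
hs=cv2.cvtColor(t["frame"],cv2.COLOR_RGB2GRAY)
m=(hs<75).astype(np.uint8); m[:, :390]=0;m[:,440:]=0;m[:175]=0;m[230:]=0
c=max(cv2.findContours(m,0,2)[0],key=cv2.contourArea); h=cv2.convexHull(c)
(e,r)=cv2.minEnclosingCircle(h); print(e,r,onz(t,*e,4))
print(proj(s,[451.5,-214,114]),proj(s,[451.5,-214,22]))
crop(s,350,205,430,290,7,"pics/s7.png")
plan([451.5,-214,200],Rdes(1))
E
```

```text
top [ 451.5 -212.9  114. ]
foot [ 451.8 -212.1   22. ]
pad [ 442.7 -207.1    4. ]
(413.4351501464844, 198.7677764892578) 16.610719680786133 [ 443.  -207.1    4. ]
[387.  223.1] [383.  255.6]
t cm [ -9.5   3.3 -45.7] w [0. 0. 0.] deg 0.2
```

View pics/s7.png

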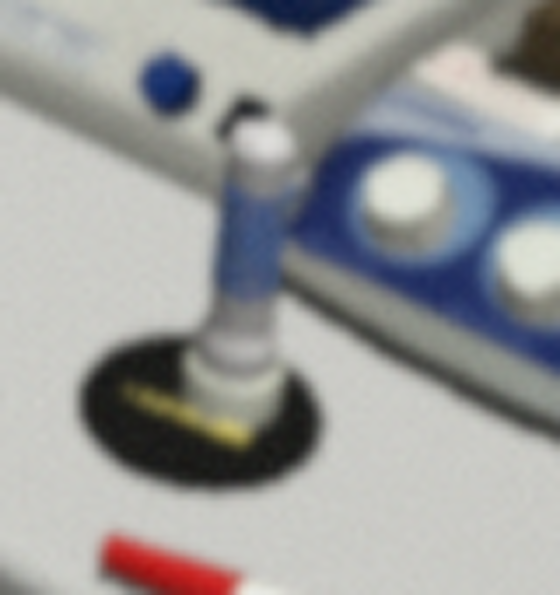

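```bash
python3 -m creep '[{"tx":-5,"ty":0,"tz":-3,"wx":0,"wy":0,"wz":0,"gripper":-1},{"tx":-9,"ty":1,"tz":-10,"wx":0,"wy":0,"wz":0,"gripper":-1},{"tx":-9,"ty":2,"tz":-25,"wx":0,"wy":0,"wz":0,"gripper":-1},{"tx":-9,"ty":3.3,"tz":-45.7,"wx":0,"wy":0,"wz":0,"gripper":-1},{"tx":-9,"ty":3.3,"tz":-45.7,"wx":0,"wy":0,"wz":0,"gripper":-1},{"tx":-9,"ty":3.3,"tz":-45.7,"wx":0,"wy":0,"wz":0,"gripper":-1},{"tx":-9,"ty":3.3,"tz":-45.7,"wx":0,"wy":0,"wz":0,"gripper":-1},{"tx":-9,"ty":3.3,"tz":-45.7,"wx":0,"wy":0,"wz":0,"gripper":-1}]'; python3 - <<'E'
from h import *
plan([451.6,-212.8,150],Rdes(1))
E
```

```text
time: 6.22
tool_pos: [451.8, -63.4, 183.1]
tcp_rot: [1.206, 1.568, 2.832]
contact_force: [2.0, 0.6, -0.2]
grip_width: 49.2
t cm [  3.296   0.847 -14.919] w [-0.0011  0.0009 -0.0023] deg 0.2
```

```bash
python3 -m creep '[{"tx":0,"ty":0.5,"tz":-14.9,"wx":0,"wy":0,"wz":0,"gripper":-1},{"tx":0,"ty":0.5,"tz":-14.9,"wx":0,"wy":0,"wz":0,"gripper":-1},{"tx":0,"ty":0.5,"tz":-14.9,"wx":0,"wy":0,"wz":0,"gripper":-1},{"tx":0,"ty":0.5,"tz":-14.9,"wx":0,"wy":0,"wz":0,"gripper":-1},{"tx":0,"ty":0.5,"tz":-14.9,"wx":0,"wy":0,"wz":0,"gripper":-1},{"tx":1.5,"ty":0.5,"tz":-14.9,"wx":0,"wy":0,"wz":0,"gripper":-1},{"tx":3,"ty":0.5,"tz":-14.9,"wx":0,"wy":0,"wz":0,"gripper":-1},{"tx":3,"ty":0.5,"tz":-14.9,"wx":0,"wy":0,"wz":0,"gripper":-1}]'; python3 - <<'E'
from h import *
plan([451.6,-212.8,70],Rdes(1)); print(get_obs()["joint_positions"].round(2))
E
```

```text
time: 6.88
tool_pos: [454.3, -208.8, 150.6]
tcp_rot: [0.902, 1.563, 2.529]
contact_force: [-0.9, 0.8, -0.1]
grip_width: 91.5
t cm [ 8.057  0.246 -0.424] w [-0.0011  0.0048 -0.006 ] deg 0.4
[-0.58  0.38  1.7   0.    1.07 -2.21]
```

```bash
python3 -m creep '[{"tx":2,"ty":0,"tz":0,"wx":0,"wy":0,"wz":0,"gripper":-1},{"tx":2,"ty":0,"tz":0,"wx":0,"wy":0,"wz":0,"gripper":-1},{"tx":2,"ty":0,"tz":0,"wx":0,"wy":0,"wz":0,"gripper":-1}]'; python3 - <<'E'
from h import *
plan([451.6,-212.8,70],Rdes(1))
E
```

```text
time: 7.13
tool_pos: [456.1, -209.3, 133.7]
tcp_rot: [0.892, 1.568, 2.52]
contact_force: [0.7, -0.7, -0.2]
grip_width: 91.7
t cm [ 6.367  0.449 -0.336] w [ 0.0003  0.0019 -0.0023] deg 0.2
```

```bash
python3 -m creep '[{"tx":0,"ty":0.4,"tz":-0.33,"wx":0,"wy":0,"wz":0,"gripper":-1},{"tx":2,"ty":0.4,"tz":-0.33,"wx":0,"wy":0,"wz":0,"gripper":-1},{"tx":4,"ty":0.4,"tz":-0.33,"wx":0,"wy":0,"wz":0,"gripper":-1},{"tx":6,"ty":0.4,"tz":-0.33,"wx":0,"wy":0,"wz":0,"gripper":-1},{"tx":6.2,"ty":0.4,"tz":-0.33,"wx":0,"wy":0,"wz":0,"gripper":-1},{"tx":6.2,"ty":0.4,"tz":-0.33,"wx":0,"wy":0,"wz":0,"gripper":-1}]'; python3 - <<'E'
from h import *
plan([451.6,-212.8,70],Rdes(1))
s=capture("scene");crop(s,330,165,450,290,5,"pics/s8.png")
E
```

```text
time: 7.63
tool_pos: [452.7, -213.5, 72.3]
tcp_rot: [0.878, 1.569, 2.506]
contact_force: [0.5, -0.7, -0.3]
grip_width: 92.0
t cm [0.228 0.106 0.076] w [ 0.0002  0.0008 -0.001 ] deg 0.1
```

View pics/s8.png

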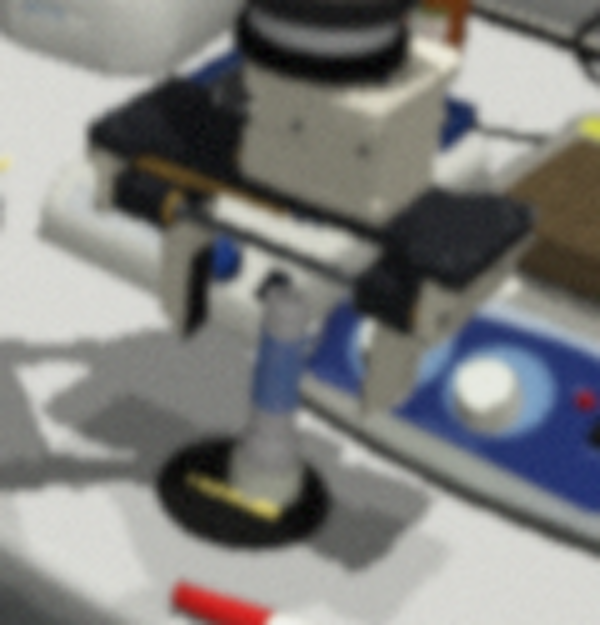

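```bash
python3 -m creep '[{"tx":0.2,"ty":0.1,"tz":0.05,"wx":0,"wy":0,"wz":0,"gripper":1},{"tx":0.2,"ty":0.1,"tz":0.05,"wx":0,"wy":0,"wz":0,"gripper":1},{"tx":0.2,"ty":0.1,"tz":0.05,"wx":0,"wy":0,"wz":0,"gripper":1},{"tx":0.2,"ty":0.1,"tz":0.05,"wx":0,"wy":0,"wz":0,"gripper":1},{"tx":0.2,"ty":0.1,"tz":0.05,"wx":0,"wy":0,"wz":0,"gripper":1},{"tx":0.2,"ty":0.1,"tz":0.05,"wx":0,"wy":0,"wz":0,"gripper":1},{"tx":0.2,"ty":0.1,"tz":0.05,"wx":0,"wy":0,"wz":0,"gripper":1},{"tx":0.2,"ty":0.1,"tz":0.05,"wx":0,"wy":0,"wz":0,"gripper":1}]'; python3 -m creep '[{"tx":0,"ty":0,"tz":0,"wx":0,"wy":0,"wz":0,"gripper":1},{"tx":0,"ty":0,"tz":0,"wx":0,"wy":0,"wz":0,"gripper":1},{"tx":0,"ty":0,"tz":0,"wx":0,"wy":0,"wz":0,"gripper":1},{"tx":0,"ty":0,"tz":0,"wx":0,"wy":0,"wz":0,"gripper":1}]'
```

```text
time: 8.35
tool_pos: [452.0, -213.1, 70.2]
tcp_rot: [-0.343, 1.571, 1.284]
contact_force: [1.0, 0.7, -0.4]
grip_width: 43.1
time: 8.68
tool_pos: [452.0, -213.1, 70.1]
tcp_rot: [0.617, 1.571, 2.245]
contact_force: [0.3, 0.7, 0.2]
grip_width: 21.2
```

```bash
python3 -m creep '[{"tx":-3,"ty":0,"tz":0,"wx":0,"wy":0,"wz":0,"gripper":1},{"tx":-6,"ty":0,"tz":0,"wx":0,"wy":0,"wz":0,"gripper":1},{"tx":-9,"ty":0,"tz":0,"wx":0,"wy":0,"wz":0,"gripper":1},{"tx":-12,"ty":0,"tz":0,"wx":0,"wy":0,"wz":0,"gripper":1},{"tx":-12,"ty":0,"tz":0,"wx":0,"wy":0,"wz":0,"gripper":1}]'; python3 - <<'E'
from h import *
plan(vis(0,32,190),Rdes(1))
E
```

```text
time: 9.1
tool_pos: [454.4, -214.6, 195.7]
tcp_rot: [-2.211, 1.561, -0.583]
contact_force: [1.1, -0.4, -1.3]
grip_width: 21.3
t cm [ 0.416 -4.691 31.923] w [ 0.0004 -0.006   0.0081] deg 0.6
```

```bash
python3 -m creep '[{"tx":0,"ty":-0.5,"tz":3,"wx":0,"wy":0,"wz":0,"gripper":1},{"tx":0,"ty":-1,"tz":7,"wx":0,"wy":0,"wz":0,"gripper":1},{"tx":0,"ty":-1.5,"tz":11,"wx":0,"wy":0,"wz":0,"gripper":1},{"tx":0,"ty":-2,"tz":15,"wx":0,"wy":0,"wz":0,"gripper":1},{"tx":0,"ty":-3,"tz":19,"wx":0,"wy":0,"wz":0,"gripper":1},{"tx":0,"ty":-4,"tz":23,"wx":0,"wy":0,"wz":0,"gripper":1},{"tx":0,"ty":-4.5,"tz":27,"wx":0,"wy":0,"wz":0,"gripper":1},{"tx":0,"ty":-4.6,"tz":29,"wx":0,"wy":0,"wz":0,"gripper":1}]'; python3 -m creep '[{"tx":0,"ty":0,"tz":1,"wx":0,"wy":0,"wz":0,"gripper":1},{"tx":0,"ty":0,"tz":2,"wx":0,"wy":0,"wz":0,"gripper":1},{"tx":0,"ty":0,"tz":2,"wx":0,"wy":0,"wz":0,"gripper":1},{"tx":0,"ty":0,"tz":2,"wx":0,"wy":0,"wz":0,"gripper":1}]'; python3 - <<'E'
from h import *
plan(vis(0,32,166),Rdes(1))
t=capture("top"); s=capture("scene")
print(get_obs())
crop(t,250,130,350,220,6,"pics/t9.png"); crop(s,255,125,345,240,5,"pics/s9.png")
E
```

```text
time: 9.77
tool_pos: [480.9, 83.0, 189.4]
tcp_rot: [0.516, 1.569, 2.146]
contact_force: [0.2, -0.2, -1.3]
grip_width: 21.0
time: 10.1
tool_pos: [480.1, 98.3, 189.9]
tcp_rot: [2.21, 1.57, -2.446]
contact_force: [0.2, -0.3, -1.7]
grip_width: 21.6
t cm [ 2.389 -0.338  0.826] w [ 0.0001 -0.0004 -0.0006] deg 0.0
{'time': 10.2, 'joint_positions': array([ 4.45363948e-02,  3.13275746e-01,  1.67458553e+00, -3.61863856e-04,
        1.15386160e+00, -1.58185640e+00]), 'dq': array([-0.00306836, -0.00149614, -0.00294458,  0.00322158,  0.00173064,
        0.00121786]), 'tau': array([ 4.78768889e-01, -4.08533621e+01, -2.34371746e+01, -7.59947172e-03,
        8.65353970e-02, -1.63265449e-03]), 'tool_pos': array([480.30591234,  97.77573378, 190.0998511 ]), 'tcp_rot': array([ 2.75547771,  1.57044077, -1.90116825]), 'contact_force': array([ 0.30626695, -0.10741165, -1.56216817]), 'moment': array([-0.04322848,  0.0802858 , -0.01382618]), 'grip_width': 21.430633869600566}
```

View pics/s9.png

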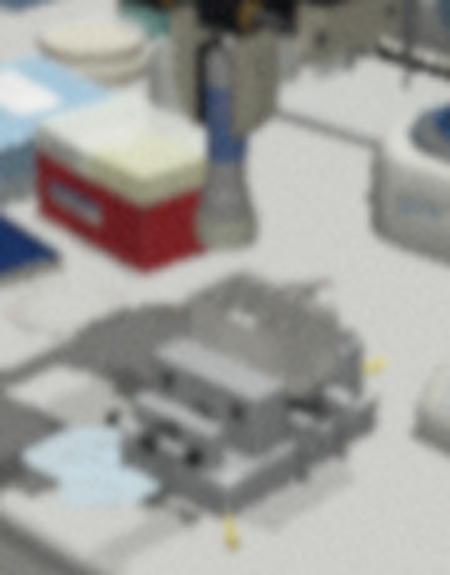

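```bash
python3 -m creep '[{"tx":1,"ty":-0.3,"tz":0.7,"wx":0,"wy":0,"wz":0,"gripper":1},{"tx":2,"ty":-0.3,"tz":0.8,"wx":0,"wy":0,"wz":0,"gripper":1},{"tx":2.4,"ty":-0.3,"tz":0.8,"wx":0,"wy":0,"wz":0,"gripper":1},{"tx":2.4,"ty":-0.3,"tz":0.8,"wx":0,"wy":0,"wz":0,"gripper":1}]'; python3 -m creep '[{"tx":0.3,"ty":0,"tz":0,"wx":0,"wy":0,"wz":0,"gripper":1},{"tx":0.6,"ty":0,"tz":0,"wx":0,"wy":0,"wz":0,"gripper":1},{"tx":0.9,"ty":0,"tz":0,"wx":0,"wy":0,"wz":0,"gripper":1},{"tx":1.2,"ty":0,"tz":0,"wx":0,"wy":0,"wz":0,"gripper":1}]'
```

```text
time: 10.53
tool_pos: [482.1, 106.8, 164.7]
tcp_rot: [1.578, 1.568, -3.078]
contact_force: [-0.0, 0.4, -1.5]
grip_width: 21.0
time: 10.87
tool_pos: [483.3, 107.2, 154.7]
tcp_rot: [-1.455, 1.569, 0.172]
contact_force: [-0.5, -0.6, 4.8]
grip_width: 21.3
```

```bash
python3 -m creep '[{"tx":-1,"ty":0,"tz":0,"wx":0,"wy":0,"wz":0,"gripper":1},{"tx":-1.5,"ty":0,"tz":-2,"wx":0,"wy":0,"wz":0,"gripper":1},{"tx":-1.5,"ty":0,"tz":-4.5,"wx":0,"wy":0,"wz":0,"gripper":1},{"tx":-1.5,"ty":0,"tz":-6.4,"wx":0,"wy":0,"wz":0,"gripper":1},{"tx":-1.5,"ty":0,"tz":-6.4,"wx":0,"wy":0,"wz":0,"gripper":1},{"tx":-1.5,"ty":0,"tz":-6.4,"wx":0,"wy":0,"wz":0,"gripper":1}]'; python3 - <<'E'
from h import *
plan(vis(0,-32,155),Rdes(1))
t=capture("top"); s=capture("scene")
crop(s,255,125,345,240,5,"pics/s10.png")
E
```

```text
time: 11.37
tool_pos: [486.4, 42.7, 169.1]
tcp_rot: [0.312, 1.57, 1.938]
contact_force: [-0.0, 0.4, -1.6]
grip_width: 21.1
t cm [ 1.407 -0.026  0.017] w [-0.0019  0.0003 -0.0001] deg 0.1
```

View pics/s10.png

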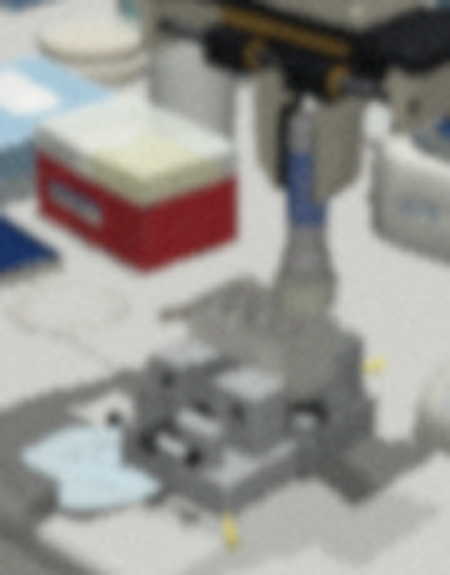

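```bash
python3 -m creep '[{"tx":0.4,"ty":0,"tz":0,"wx":0,"wy":0,"wz":0,"gripper":1},{"tx":0.8,"ty":0,"tz":0,"wx":0,"wy":0,"wz":0,"gripper":1},{"tx":1.1,"ty":0,"tz":0,"wx":0,"wy":0,"wz":0,"gripper":1},{"tx":1.4,"ty":0,"tz":0,"wx":0,"wy":0,"wz":0,"gripper":1}]';  python3 -m creep '[{"tx":0.3,"ty":0,"tz":0,"wx":0,"wy":0,"wz":0,"gripper":1},{"tx":0.6,"ty":0,"tz":0,"wx":0,"wy":0,"wz":0,"gripper":1}]'
```

```text
time: 11.8
tool_pos: [486.2, 43.7, 154.6]
tcp_rot: [1.292, 1.57, 2.92]
contact_force: [-0.2, 0.2, -1.3]
grip_width: 21.5
time: 11.97
tool_pos: [486.6, 43.5, 149.3]
tcp_rot: [-1.347, 1.57, 0.281]
contact_force: [-0.3, 0.8, 4.2]
grip_width: 21.2
```

```bash
python3 -m creep '[{"tx":-1,"ty":0,"tz":0,"wx":0,"wy":0,"wz":0,"gripper":1},{"tx":-2,"ty":0,"tz":2,"wx":0,"wy":0,"wz":0,"gripper":1},{"tx":-2,"ty":0,"tz":4.5,"wx":0,"wy":0,"wz":0,"gripper":1},{"tx":-2,"ty":0,"tz":6.4,"wx":0,"wy":0,"wz":0,"gripper":1},{"tx":-1.6,"ty":0,"tz":6.4,"wx":0,"wy":0,"wz":0,"gripper":1},{"tx":-1.3,"ty":0,"tz":6.4,"wx":0,"wy":0,"wz":0,"gripper":1},{"tx":-1,"ty":0,"tz":6.4,"wx":0,"wy":0,"wz":0,"gripper":1},{"tx":-0.7,"ty":0,"tz":6.4,"wx":0,"wy":0,"wz":0,"gripper":1}]';  python3 -m creep '[{"tx":0.3,"ty":0,"tz":0,"wx":0,"wy":0,"wz":0,"gripper":1},{"tx":0.6,"ty":0,"tz":0,"wx":0,"wy":0,"wz":0,"gripper":1}]'
```

```text
time: 12.63
tool_pos: [482.7, 106.4, 155.6]
tcp_rot: [1.849, 1.57, -2.807]
contact_force: [0.8, -0.2, -0.9]
grip_width: 21.3
time: 12.8
tool_pos: [482.9, 106.5, 149.9]
tcp_rot: [-0.634, 1.571, 0.993]
contact_force: [-1.1, 0.3, 3.3]
grip_width: 21.2
```

Continue the left tap one row at a time.

```bash
for i in 1 2; do python3 -m creep '[{"tx":0.25,"ty":0,"tz":0,"wx":0,"wy":0,"wz":0,"gripper":1}]'; done
```

```text
time: 12.88
tool_pos: [483.0, 106.8, 147.8]
tcp_rot: [-1.096, 1.57, 0.531]
contact_force: [-1.7, 1.5, 5.3]
grip_width: 21.5
time: 12.97
tool_pos: [483.7, 107.4, 146.8]
tcp_rot: [-1.182, 1.568, 0.445]
contact_force: [-5.7, 1.4, 29.4]
grip_width: 21.2
```

```bash
python3 -m creep '[{"tx":-1,"ty":0,"tz":0,"wx":0,"wy":0,"wz":0,"gripper":1},{"tx":-2,"ty":0,"tz":-2,"wx":0,"wy":0,"wz":0,"gripper":1},{"tx":-2,"ty":0,"tz":-4.5,"wx":0,"wy":0,"wz":0,"gripper":1},{"tx":-2,"ty":0,"tz":-6.4,"wx":0,"wy":0,"wz":0,"gripper":1},{"tx":-1.6,"ty":0,"tz":-6.4,"wx":0,"wy":0,"wz":0,"gripper":1},{"tx":-1.3,"ty":0,"tz":-6.4,"wx":0,"wy":0,"wz":0,"gripper":1},{"tx":-1,"ty":0,"tz":-6.4,"wx":0,"wy":0,"wz":0,"gripper":1},{"tx":-0.7,"ty":0,"tz":-6.4,"wx":0,"wy":0,"wz":0,"gripper":1}]';  python3 -m creep '[{"tx":0.25,"ty":0,"tz":0,"wx":0,"wy":0,"wz":0,"gripper":1},{"tx":0.5,"ty":0,"tz":0,"wx":0,"wy":0,"wz":0,"gripper":1}]'; python3 -m creep '[{"tx":0.25,"ty":0,"tz":0,"wx":0,"wy":0,"wz":0,"gripper":1}]'
```

```text
time: 13.63
tool_pos: [486.1, 43.9, 151.6]
tcp_rot: [0.957, 1.57, 2.585]
contact_force: [-0.4, 0.1, -2.3]
grip_width: 21.2
time: 13.8
tool_pos: [486.3, 43.9, 146.8]
tcp_rot: [1.039, 1.57, 2.668]
contact_force: [-3.3, -2.1, 21.1]
grip_width: 21.3
time: 13.88
tool_pos: [487.5, 43.6, 146.6]
tcp_rot: [-1.73, 1.568, -0.101]
contact_force: [-4.7, -0.6, 32.4]
grip_width: 20.8
```

```bash
python3 -m creep '[{"tx":-1,"ty":0,"tz":0,"wx":0,"wy":0,"wz":0,"gripper":1},{"tx":-2,"ty":0,"tz":2,"wx":0,"wy":0,"wz":0,"gripper":1},{"tx":-2,"ty":0,"tz":4.5,"wx":0,"wy":0,"wz":0,"gripper":1},{"tx":-2,"ty":0,"tz":6.4,"wx":0,"wy":0,"wz":0,"gripper":1},{"tx":-1.6,"ty":0,"tz":6.4,"wx":0,"wy":0,"wz":0,"gripper":1},{"tx":-1.3,"ty":0,"tz":6.4,"wx":0,"wy":0,"wz":0,"gripper":1},{"tx":-1,"ty":0,"tz":6.4,"wx":0,"wy":0,"wz":0,"gripper":1},{"tx":-0.7,"ty":0,"tz":6.4,"wx":0,"wy":0,"wz":0,"gripper":1}]';  python3 -m creep '[{"tx":0.25,"ty":0,"tz":0,"wx":0,"wy":0,"wz":0,"gripper":1},{"tx":0.5,"ty":0,"tz":0,"wx":0,"wy":0,"wz":0,"gripper":1}]'
python3 - <<'E'
from h import *
s=capture("scene")
crop(s,255,125,345,240,5,"pics/s11.png")
print(get_obs()["contact_force"])
E
```

```text
time: 14.55
tool_pos: [482.7, 106.6, 151.1]
tcp_rot: [1.869, 1.57, -2.786]
contact_force: [1.0, -0.3, -1.8]
grip_width: 21.4
time: 14.72
tool_pos: [483.0, 106.6, 146.7]
tcp_rot: [-1.293, 1.57, 0.334]
contact_force: [-3.8, 0.0, 27.0]
grip_width: 21.3
[ 0.48357235  0.16197633 -1.25603477]
```

View pics/s11.png

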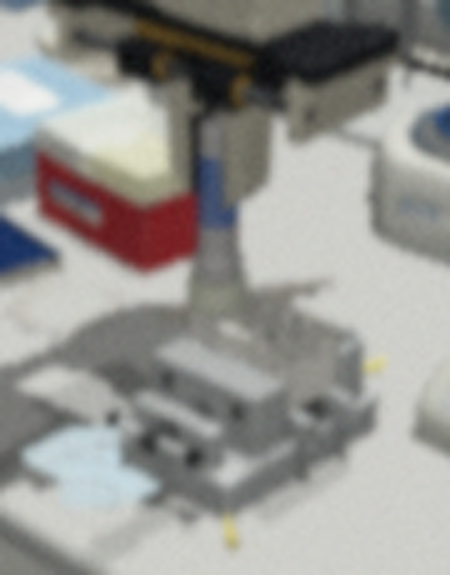

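```bash
python3 -m creep '[{"tx":-2,"ty":0,"tz":0,"wx":0,"wy":0,"wz":0,"gripper":1},{"tx":-4,"ty":0,"tz":-3,"wx":0,"wy":0,"wz":0,"gripper":1},{"tx":-5,"ty":0.5,"tz":-7,"wx":0,"wy":0,"wz":0,"gripper":1},{"tx":-5,"ty":1,"tz":-11,"wx":0,"wy":0,"wz":0,"gripper":1},{"tx":-5,"ty":1.5,"tz":-15,"wx":0,"wy":0,"wz":0,"gripper":1},{"tx":-5,"ty":2,"tz":-18,"wx":0,"wy":0,"wz":0,"gripper":1},{"tx":-5,"ty":2.5,"tz":-22,"wx":0,"wy":0,"wz":0,"gripper":1},{"tx":-5,"ty":2.5,"tz":-24,"wx":0,"wy":0,"wz":0,"gripper":1}]'
python3 - <<'E'
from h import *
np.set_printoptions(precision=2,suppress=True)
t=capture("top")
crop(t,260,150,330,220,8,"pics/t12.png"); s=capture("scene"); crop(s,255,165,345,240,8,"pics/s12.png")
pts=np.array([onrayz(t,u,v) for v in range(160,189) for u in range(276,311)])
m=(pts[:,2]>73)&(pts[:,2]<100); q=pts[m]; print(m.sum(), q.mean(0))
A=np.c_[q[:,0]-q[:,0].mean(),q[:,1]-q[:,1].mean(),np.ones(len(q))]
print(np.linalg.lstsq(A,q[:,2],rcond=None)[0]*[1000,1000,1])
g=cv2.cvtColor(t["frame"],cv2.COLOR_RGB2GRAY)
for a in(-17,17):
  for side in (1,-1):
    print(a,side,[(b,int(cv2.getRectSubPix(g.astype(np.float32),(1,1),tuple(map(float,proj(t,vis(a,b*side,41)))))[0,0])) for b in range(44,56)])
plan([445.5,-209.5,150],Rdes(1))
E
```

```text
time: 15.43
tool_pos: [470.7, -138.0, 196.7]
tcp_rot: [3.115, 1.569, -1.543]
contact_force: [-0.4, 0.7, -1.3]
grip_width: 21.5
539 [485.93  75.49  80.68]
[ 1.48  4.47 80.68]
-17 1 [(44, 157), (45, 169), (46, 177), (47, 179), (48, 181), (49, 163), (50, 145), (51, 148), (52, 159), (53, 166), (54, 169), (55, 172)]
-17 -1 [(44, 147), (45, 146), (46, 138), (47, 130), (48, 124), (49, 121), (50, 120), (51, 122), (52, 124), (53, 125), (54, 125), (55, 127)]
17 1 [(44, 172), (45, 176), (46, 179), (47, 180), (48, 179), (49, 174), (50, 159), (51, 143), (52, 151), (53, 161), (54, 167), (55, 171)]
17 -1 [(44, 183), (45, 183), (46, 182), (47, 182), (48, 178), (49, 174), (50, 172), (51, 171), (52, 170), (53, 168), (54, 166), (55, 153)]
t cm [ 4.66  2.96 -7.04] w [-0. -0.  0.] deg 0.3
```

View pics/t12.png

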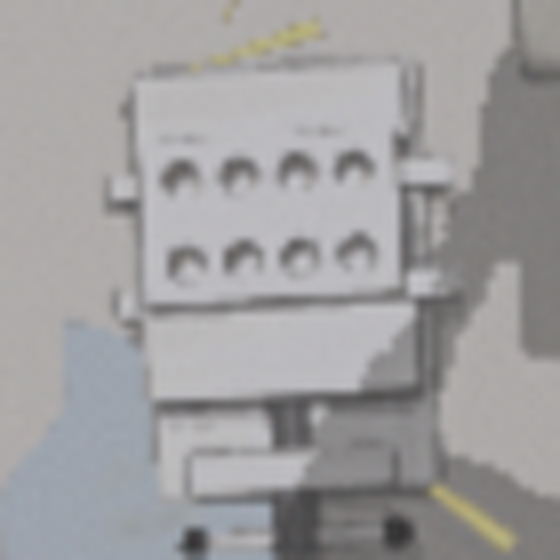

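View pics/s12.png

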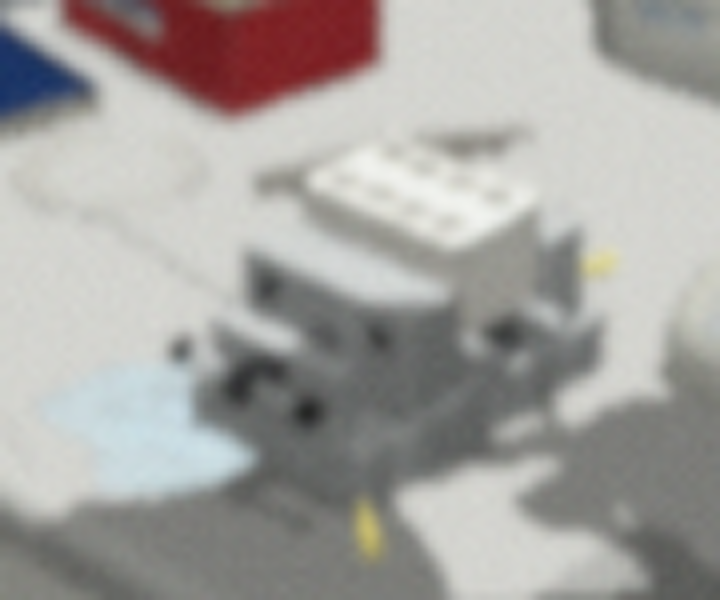

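```bash
python3 - <<'E'
from h import *
np.set_printoptions(precision=2,suppress=True)
Q=[];T=[];J=[]
t=capture("top")
def fit(us,vs,lo,hi,n):
    q=np.array([onrayz(t,u,v) for v in vs for u in us]); q=q[(q[:,2]>lo)&(q[:,2]<hi)]
    for _ in range(3):
        m=q.mean(0); A=np.c_[q[:,:2]-m[:2],np.ones(len(q))]; k=np.linalg.lstsq(A,q[:,2],rcond=None)[0]; r=q[:,2]-A@k; sd=r.std(); q=q[abs(r)<2*sd]
    print(n,len(q),m,k*[1000,1000,1],"sd",sd,"se_y",1000*sd/np.sqrt(((q[:,1]-m[1])**2).sum()))
fit(range(276,311),range(160,189),73,90,"block")
fit(range(222,258),range(150,180),-8,8,"table left")
fit(range(222,420),range(150,180),-8,8,"table both")
fit(range(280,312),range(190,199),60,70,"jaw")
E
```

```text
block 474 [486.24  75.97  80.93] [-5.64 -2.41 80.93] sd 1.277592013464577 se_y 2.7451816034439083
table left 969 [527.49 214.78  -0.15] [ 0.44  0.63 -0.15] sd 1.4755919600420522 se_y 1.8300907326608966
table both 2562 [527.58 111.43  -0.21] [-1.23  0.49 -0.21] sd 1.4370480836153736 se_y 0.27401341330191403
jaw 256 [449.08  72.22  64.74] [-19.96   0.94  64.74] sd 1.2038094159602453 se_y 3.6304566466980446
```

```bash
python3 -m creep '[{"tx":0,"ty":1,"tz":-3,"wx":0,"wy":0,"wz":0,"gripper":1},{"tx":1,"ty":2,"tz":-5.5,"wx":0,"wy":0,"wz":0,"gripper":1},{"tx":3,"ty":2.9,"tz":-7,"wx":0,"wy":0,"wz":0,"gripper":1},{"tx":4.6,"ty":2.9,"tz":-7,"wx":0,"wy":0,"wz":0,"gripper":1},{"tx":6.5,"ty":2.9,"tz":-7,"wx":0,"wy":0,"wz":0,"gripper":1},{"tx":7.5,"ty":2.9,"tz":-7,"wx":0,"wy":0,"wz":0,"gripper":1},{"tx":7.5,"ty":2.9,"tz":-7,"wx":0,"wy":0,"wz":0,"gripper":1},{"tx":7.5,"ty":2.9,"tz":-7,"wx":0,"wy":0,"wz":0,"gripper":1}]'
python3 - <<'E'
from h import *
plan([445.5,-209.5,70.5],Rdes(1))
s=capture("scene");t=capture("top");crop(s,330,165,450,290,5,"pics/s13.png")
E
```

```text
time: 16.25
tool_pos: [446.5, -204.5, 121.5]
tcp_rot: [0.691, 1.57, 2.319]
contact_force: [0.2, 0.7, -1.2]
grip_width: 21.3
t cm [ 5.101  0.129 -0.5  ] w [ 0.0011  0.001  -0.0008] deg 0.1
```

View pics/s13.png

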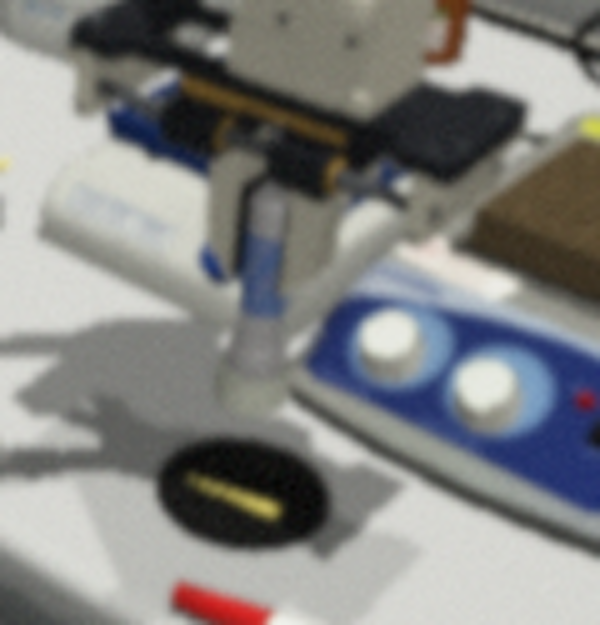

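```bash
python3 -m creep '[{"tx":1.5,"ty":0.1,"tz":-0.3,"wx":0,"wy":0,"wz":0,"gripper":1},{"tx":3,"ty":0.1,"tz":-0.3,"wx":0,"wy":0,"wz":0,"gripper":1},{"tx":4,"ty":0.1,"tz":-0.3,"wx":0,"wy":0,"wz":0,"gripper":1},{"tx":4.5,"ty":0.1,"tz":-0.3,"wx":0,"wy":0,"wz":0,"gripper":1},{"tx":4.7,"ty":0.1,"tz":-0.3,"wx":0,"wy":0,"wz":0,"gripper":1},{"tx":4.7,"ty":0.1,"tz":-0.3,"wx":0,"wy":0,"wz":0,"gripper":1},{"tx":4.7,"ty":0.1,"tz":-0.3,"wx":0,"wy":0,"wz":0,"gripper":1}]'; python3 -m creep '[{"tx":0.1,"ty":0,"tz":0,"wx":0,"wy":0,"wz":0,"gripper":1},{"tx":0.2,"ty":0,"tz":0,"wx":0,"wy":0,"wz":0,"gripper":1}]'
```

```text
time: 16.93
tool_pos: [446.3, -208.7, 75.5]
tcp_rot: [-2.158, 1.569, -0.53]
contact_force: [0.1, -0.3, -1.2]
grip_width: 21.6
time: 17.1
tool_pos: [446.2, -208.7, 73.3]
tcp_rot: [-2.155, 1.569, -0.527]
contact_force: [-0.7, 0.1, -1.5]
grip_width: 21.1
```

```bash
python3 -m creep '[{"tx":0.1,"ty":0,"tz":0,"wx":0,"wy":0,"wz":0,"gripper":1},{"tx":0.2,"ty":0,"tz":0,"wx":0,"wy":0,"wz":0,"gripper":1}]'; python3 -m creep '[{"tx":0.1,"ty":0,"tz":0,"wx":0,"wy":0,"wz":0,"gripper":1},{"tx":0.1,"ty":0,"tz":0,"wx":0,"wy":0,"wz":0,"gripper":1}]'
```

```text
time: 17.27
tool_pos: [445.8, -208.5, 70.8]
tcp_rot: [-1.921, 1.57, -0.293]
contact_force: [0.3, -0.4, -1.6]
grip_width: 21.3
time: 17.43
tool_pos: [445.9, -208.5, 70.0]
tcp_rot: [-1.772, 1.57, -0.144]
contact_force: [-1.1, -0.2, 1.9]
grip_width: 21.4
```

```bash
python3 -m creep '[{"tx":0,"ty":0,"tz":0,"wx":0,"wy":0,"wz":0,"gripper":-1},{"tx":0,"ty":0,"tz":0,"wx":0,"wy":0,"wz":0,"gripper":-1},{"tx":0,"ty":0,"tz":0,"wx":0,"wy":0,"wz":0,"gripper":-1},{"tx":0,"ty":0,"tz":0,"wx":0,"wy":0,"wz":0,"gripper":-1},{"tx":0,"ty":0,"tz":0,"wx":0,"wy":0,"wz":0,"gripper":-1},{"tx":0,"ty":0,"tz":0,"wx":0,"wy":0,"wz":0,"gripper":-1},{"tx":0,"ty":0,"tz":0,"wx":0,"wy":0,"wz":0,"gripper":-1},{"tx":0,"ty":0,"tz":0,"wx":0,"wy":0,"wz":0,"gripper":-1}]'; python3 -m creep '[{"tx":-2,"ty":0,"tz":0,"wx":0,"wy":0,"wz":0,"gripper":-1},{"tx":-5,"ty":0,"tz":0,"wx":0,"wy":0,"wz":0,"gripper":-1},{"tx":-8,"ty":0,"tz":0,"wx":0,"wy":0,"wz":0,"gripper":-1},{"tx":-12,"ty":0,"tz":0,"wx":0,"wy":0,"wz":0,"gripper":-1},{"tx":-14,"ty":-1,"tz":-4,"wx":0,"wy":0,"wz":0,"gripper":-1},{"tx":-14,"ty":-1,"tz":-8,"wx":0,"wy":0,"wz":0,"gripper":-1},{"tx":-14,"ty":-1,"tz":-12,"wx":0,"wy":0,"wz":0,"gripper":-1},{"tx":-14,"ty":-1,"tz":-15,"wx":0,"wy":0,"wz":0,"gripper":-1}]'
python3 - <<'E'
from h import *
s=capture("scene");t=capture("top");crop(s,240,165,440,300,4,"pics/s14.png");crop(t,240,140,440,240,4,"pics/t14.png")
E
```

```text
time: 18.1
tool_pos: [445.8, -208.5, 69.7]
tcp_rot: [-0.552, 1.571, 1.076]
contact_force: [0.1, 0.5, -0.8]
grip_width: 70.1
time: 18.77
tool_pos: [464.4, -360.7, 210.3]
tcp_rot: [-2.617, 1.568, -0.989]
contact_force: [0.2, 0.3, -0.1]
grip_width: 91.6
```

View pics/s14.png

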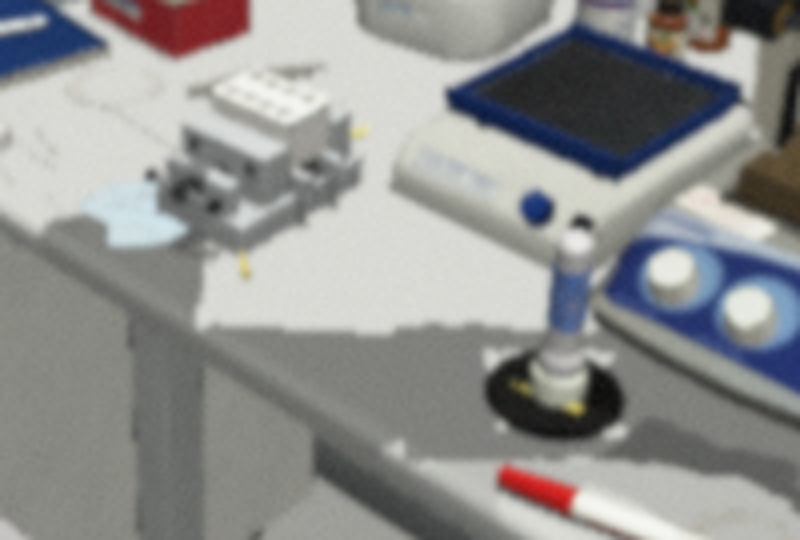

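View pics/t14.png

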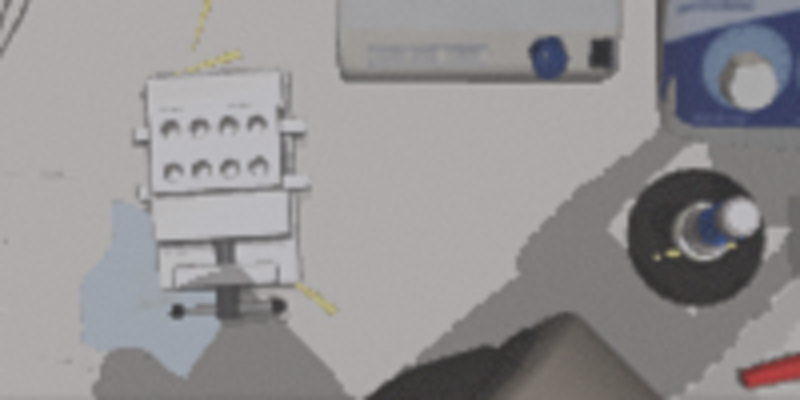

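```bash
python3 - <<'E'
from h import *
np.set_printoptions(precision=2,suppress=True)
q=[]
for i in range(8):
    t=capture("top")
    q+=[onrayz(t,u,v) for v in range(160,189) for u in range(276,311)]
q=np.array(q); q=q[(q[:,2]>73)&(q[:,2]<90)]
for _ in range(4):
    m=q.mean(0); A=np.c_[q[:,:2]-m[:2],np.ones(len(q))]; k=np.linalg.lstsq(A,q[:,2],rcond=None)[0]; r=q[:,2]-A@k; sd=r.std(); q=q[abs(r)<2*sd]
print(m,k*[1000,1000,1],sd,len(q), 1000*sd/np.sqrt(((q[:,1]-m[1])**2).sum()))
o=get_obs(); print(o["time"],abs(o["dq"]).max(),o["contact_force"])
E
```

```text
[486.31  75.49  80.85] [-2.27  6.05 80.85] 1.2522428769421694 3707 0.9641735895381771
19.2667 0.006287525172305733 [ 0.52 -0.71 -0.2 ]
```

```bash
python3 - <<'E'
from h import *
np.set_printoptions(precision=2,suppress=True)
Z=[];t=None;F=0
for i in range(16):
    t=capture("top"); Z.append(t["z_map"]); F=F+t["frame"].astype(float)/16
Z=np.array(Z); zm=np.where((Z>0).mean(0)>.8,np.median(Z,0),0); t["z_map"]=zm
def strip(a,z,bs,w=3):
    out=[]
    for b in bs:
        zz=[]
        for da in np.arange(-w,w+.1,1):
            for db in (-2,0,2):
                u,v=proj(t,vis(a+da,b+db,z)); zz.append(onrayz(t,u,v)[2])
        out.append(round(float(np.mean(zz)),2))
    return out
bs=list(range(-32,33,8))
for a in(-19,0,18): print(a,strip(a,81,bs))
print("jaw",strip(-33,65,bs)); print("table",strip(-150,0,range(-60,60,12)),strip(75,0,range(-60,60,12)))
E
```

```text
-19 [79.94, 79.66, 79.36, 76.83, 80.42, 80.97, 79.33, 78.19, 79.65]
0 [80.87, 80.62, 80.68, 80.85, 80.96, 81.06, 81.16, 80.87, 81.35]
18 [80.7, 72.09, 80.78, 72.01, 81.0, 72.24, 80.92, 73.24, 81.04]
jaw [65.04, 64.65, 64.77, 64.99, 64.84, 64.5, 65.14, 65.06, 64.92]
table [474.4, -880.22, -879.92, -880.46, -879.83, -879.4, -879.99, -879.06, -880.37, -880.06] [-0.62, -0.37, -1.02, 0.03, 0.34, 0.1, -0.25, -0.33, -0.23, -0.57]
```

The depth map hints that the +y end may still be about 0.4 mm high. There is plenty of time left, so I'll pick up the tapper again and tap and check both ends once more.

```bash
python3 - <<'E'
from h import *
plan([445.9,-208.6,210],Rdes(1))
t=capture("top"); crop(t,390,165,450,225,8,"pics/t15.png")
E
```

```text
t cm [-0.034  0.986 14.988] w [0.0001 0.0001 0.    ] deg 0.0
```

View pics/t15.png

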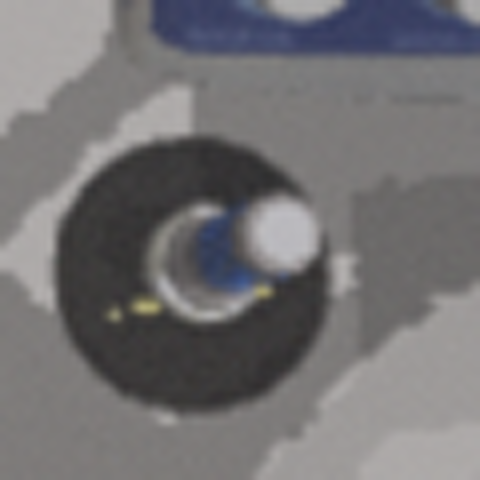

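The tapper stands upright near the pad centre, with its cap at crop (280,235) and its foot at (210,262).

```bash
python3 -m creep '[{"tx":0,"ty":0.9,"tz":3,"wx":0,"wy":0,"wz":0,"gripper":-1},{"tx":0,"ty":0.98,"tz":7,"wx":0,"wy":0,"wz":0,"gripper":-1},{"tx":0,"ty":0.98,"tz":11,"wx":0,"wy":0,"wz":0,"gripper":-1},{"tx":0,"ty":0.98,"tz":15,"wx":0,"wy":0,"wz":0,"gripper":-1},{"tx":0,"ty":0.98,"tz":15,"wx":0,"wy":0,"wz":0,"gripper":-1},{"tx":3,"ty":0.98,"tz":15,"wx":0,"wy":0,"wz":0,"gripper":-1},{"tx":5,"ty":0.98,"tz":15,"wx":0,"wy":0,"wz":0,"gripper":-1},{"tx":5,"ty":0.98,"tz":15,"wx":0,"wy":0,"wz":0,"gripper":-1}]';python3 -m creep '[{"tx":0,"ty":0,"tz":0,"wx":0,"wy":0,"wz":0,"gripper":-1}]'; python3 - <<'E'
from h import *
plan([445.9,-208.6,70],Rdes(1))
E
```

```text
time: 20.78
tool_pos: [444.1, -207.1, 156.6]
tcp_rot: [0.92, 1.564, 2.548]
contact_force: [0.2, -0.2, 0.1]
grip_width: 91.9
time: 20.87
tool_pos: [445.7, -208.4, 159.4]
tcp_rot: [0.903, 1.569, 2.53]
contact_force: [0.6, -0.1, 0.2]
grip_width: 91.8
t cm [ 8.942 -0.036 -0.031] w [ 0.0001  0.0011 -0.0014] deg 0.1
```

```bash
python3 -m creep '[{"tx":3,"ty":0,"tz":0,"wx":0,"wy":0,"wz":0,"gripper":-1},{"tx":6,"ty":0,"tz":0,"wx":0,"wy":0,"wz":0,"gripper":-1},{"tx":8,"ty":0,"tz":0,"wx":0,"wy":0,"wz":0,"gripper":-1},{"tx":8.9,"ty":0,"tz":0,"wx":0,"wy":0,"wz":0,"gripper":1},{"tx":8.9,"ty":0,"tz":0,"wx":0,"wy":0,"wz":0,"gripper":1},{"tx":8.9,"ty":0,"tz":0,"wx":0,"wy":0,"wz":0,"gripper":1},{"tx":8.9,"ty":0,"tz":0,"wx":0,"wy":0,"wz":0,"gripper":1},{"tx":8.9,"ty":0,"tz":0,"wx":0,"wy":0,"wz":0,"gripper":1}]';python3 -m creep '[{"tx":0,"ty":0,"tz":0,"wx":0,"wy":0,"wz":0,"gripper":1},{"tx":0,"ty":0,"tz":0,"wx":0,"wy":0,"wz":0,"gripper":1},{"tx":0,"ty":0,"tz":0,"wx":0,"wy":0,"wz":0,"gripper":1},{"tx":0,"ty":0,"tz":0,"wx":0,"wy":0,"wz":0,"gripper":1},{"tx":0,"ty":0,"tz":0,"wx":0,"wy":0,"wz":0,"gripper":1},{"tx":0,"ty":0,"tz":0,"wx":0,"wy":0,"wz":0,"gripper":1},{"tx":0,"ty":0,"tz":0,"wx":0,"wy":0,"wz":0,"gripper":1},{"tx":0,"ty":0,"tz":0,"wx":0,"wy":0,"wz":0,"gripper":1}]'
```

```text
time: 21.53
tool_pos: [446.9, -209.1, 72.3]
tcp_rot: [-2.193, 1.568, -0.565]
contact_force: [-0.9, -0.3, 0.8]
grip_width: 63.4
time: 22.2
tool_pos: [445.9, -208.4, 70.7]
tcp_rot: [0.224, 1.571, 1.852]
contact_force: [-0.0, 0.9, 0.0]
grip_width: 21.4
```

```bash
python3 -m creep '[{"tx":-3,"ty":0,"tz":0,"wx":0,"wy":0,"wz":0,"gripper":1},{"tx":-6,"ty":0,"tz":0,"wx":0,"wy":0,"wz":0,"gripper":1},{"tx":-9,"ty":0,"tz":0,"wx":0,"wy":0,"wz":0,"gripper":1},{"tx":-11.5,"ty":-0.5,"tz":3,"wx":0,"wy":0,"wz":0,"gripper":1},{"tx":-11.5,"ty":-1,"tz":7,"wx":0,"wy":0,"wz":0,"gripper":1},{"tx":-11.5,"ty":-2,"tz":11,"wx":0,"wy":0,"wz":0,"gripper":1},{"tx":-11.5,"ty":-3,"tz":15,"wx":0,"wy":0,"wz":0,"gripper":1},{"tx":-11.5,"ty":-4,"tz":19,"wx":0,"wy":0,"wz":0,"gripper":1}]'; python3 - <<'E'
from h import *
plan(vis(0,30,170),Rdes(1))
E
```

```text
time: 22.87
tool_pos: [474.7, -14.7, 185.7]
tcp_rot: [0.065, 1.571, 1.692]
contact_force: [1.5, -1.0, -2.6]
grip_width: 21.3
t cm [ 1.575 -1.511 11.88 ] w [-0.0007  0.0001 -0.    ] deg 0.0
```

```bash
python3 -m creep '[{"tx":0,"ty":-1,"tz":4,"wx":0,"wy":0,"wz":0,"gripper":1},{"tx":0,"ty":-1.5,"tz":8,"wx":0,"wy":0,"wz":0,"gripper":1},{"tx":0,"ty":-1.5,"tz":11,"wx":0,"wy":0,"wz":0,"gripper":1},{"tx":1,"ty":-1.4,"tz":11.6,"wx":0,"wy":0,"wz":0,"gripper":1},{"tx":1.5,"ty":-1.4,"tz":11.6,"wx":0,"wy":0,"wz":0,"gripper":1},{"tx":1.5,"ty":-1.4,"tz":11.6,"wx":0,"wy":0,"wz":0,"gripper":1},{"tx":1.5,"ty":-1.4,"tz":11.6,"wx":0,"wy":0,"wz":0,"gripper":1}]'; python3 - <<'E'
from h import *
plan(vis(0,30,148),Rdes(1))
E
```

```text
time: 23.45
tool_pos: [482.1, 99.3, 170.3]
tcp_rot: [1.757, 1.569, -2.899]
contact_force: [-0.3, 0.2, -1.4]
grip_width: 21.2
t cm [ 2.231 -0.132  0.538] w [-0.0005 -0.0002 -0.0013] deg 0.1
```

```bash
python3 -m creep '[{"tx":0.4,"ty":-0.1,"tz":0.7,"wx":0,"wy":0,"wz":0,"gripper":1},{"tx":0.9,"ty":-0.1,"tz":0.7,"wx":0,"wy":0,"wz":0,"gripper":1},{"tx":1.2,"ty":-0.1,"tz":0.7,"wx":0,"wy":0,"wz":0,"gripper":1},{"tx":1.5,"ty":-0.1,"tz":0.7,"wx":0,"wy":0,"wz":0,"gripper":1},{"tx":1.8,"ty":-0.1,"tz":0.7,"wx":0,"wy":0,"wz":0,"gripper":1},{"tx":2.1,"ty":-0.1,"tz":0.7,"wx":0,"wy":0,"wz":0,"gripper":1},{"tx":2.4,"ty":-0.1,"tz":0.7,"wx":0,"wy":0,"wz":0,"gripper":1}]'; for i in 1 2; do python3 -m creep '[{"tx":0.1,"ty":0,"tz":0,"wx":0,"wy":0,"wz":0,"gripper":1}]'; done
```

```text
time: 24.03
tool_pos: [483.6, 107.2, 147.4]
tcp_rot: [-1.415, 1.569, 0.212]
contact_force: [-4.1, 0.4, 32.5]
grip_width: 21.4
time: 24.12
tool_pos: [483.8, 107.2, 147.5]
tcp_rot: [-1.512, 1.568, 0.116]
contact_force: [-5.6, 0.6, 22.3]
grip_width: 21.5
time: 24.2
tool_pos: [484.0, 107.3, 147.4]
tcp_rot: [-1.531, 1.567, 0.097]
contact_force: [-6.1, 0.1, 28.2]
grip_width: 21.0
```

```bash
python3 -m creep '[{"tx":-1,"ty":0,"tz":0,"wx":0,"wy":0,"wz":0,"gripper":1},{"tx":-2,"ty":0,"tz":-2,"wx":0,"wy":0,"wz":0,"gripper":1},{"tx":-2,"ty":0,"tz":-4.5,"wx":0,"wy":0,"wz":0,"gripper":1},{"tx":-2,"ty":0,"tz":-6.4,"wx":0,"wy":0,"wz":0,"gripper":1},{"tx":-1.6,"ty":0,"tz":-6.4,"wx":0,"wy":0,"wz":0,"gripper":1},{"tx":-1.3,"ty":0,"tz":-6.4,"wx":0,"wy":0,"wz":0,"gripper":1},{"tx":-1,"ty":0,"tz":-6.4,"wx":0,"wy":0,"wz":0,"gripper":1},{"tx":-0.7,"ty":0,"tz":-6.4,"wx":0,"wy":0,"wz":0,"gripper":1}]';  python3 -m creep '[{"tx":0.3,"ty":0,"tz":0,"wx":0,"wy":0,"wz":0,"gripper":1},{"tx":0.5,"ty":0,"tz":0,"wx":0,"wy":0,"wz":0,"gripper":1}]'; for i in 1 2; do python3 -m creep '[{"tx":0.1,"ty":0,"tz":0,"wx":0,"wy":0,"wz":0,"gripper":1}]'; done
```

```text
time: 24.87
tool_pos: [486.4, 44.0, 151.1]
tcp_rot: [0.933, 1.57, 2.562]
contact_force: [0.6, 0.6, -1.4]
grip_width: 21.5
time: 25.03
tool_pos: [487.1, 43.9, 147.4]
tcp_rot: [-1.695, 1.569, -0.066]
contact_force: [-4.8, 0.9, 22.8]
grip_width: 21.5
time: 25.12
tool_pos: [487.3, 43.9, 147.4]
tcp_rot: [-1.681, 1.569, -0.052]
contact_force: [-5.0, 0.1, 22.6]
grip_width: 21.8
time: 25.2
tool_pos: [487.6, 43.8, 147.3]
tcp_rot: [-1.702, 1.567, -0.073]
contact_force: [-5.9, -0.6, 28.2]
grip_width: 21.1
```

```bash
python3 -m creep '[{"tx":-2,"ty":0,"tz":0,"wx":0,"wy":0,"wz":0,"gripper":1},{"tx":-4,"ty":0,"tz":-3,"wx":0,"wy":0,"wz":0,"gripper":1},{"tx":-5,"ty":0.5,"tz":-7,"wx":0,"wy":0,"wz":0,"gripper":1},{"tx":-5,"ty":1,"tz":-11,"wx":0,"wy":0,"wz":0,"gripper":1},{"tx":-5,"ty":1.5,"tz":-15,"wx":0,"wy":0,"wz":0,"gripper":1},{"tx":-5,"ty":2,"tz":-19,"wx":0,"wy":0,"wz":0,"gripper":1},{"tx":-5,"ty":2.5,"tz":-22,"wx":0,"wy":0,"wz":0,"gripper":1},{"tx":-5,"ty":2.5,"tz":-24,"wx":0,"wy":0,"wz":0,"gripper":1}]'
python3 -m creep '[{"tx":0,"ty":0,"tz":0,"wx":0,"wy":0,"wz":0,"gripper":1},{"tx":0,"ty":0,"tz":0,"wx":0,"wy":0,"wz":0,"gripper":1}]'; python3 - <<'E'
from h import *
plan([445.5,-209,120],Rdes(1))
E
```

```text
time: 25.87
tool_pos: [474.7, -200.3, 194.4]
tcp_rot: [2.505, 1.57, -2.151]
contact_force: [0.8, 0.5, -2.0]
grip_width: 21.7
time: 26.03
tool_pos: [475.3, -198.1, 194.2]
tcp_rot: [0.522, 1.57, 2.148]
contact_force: [-0.1, 0.1, -2.0]
grip_width: 21.4
t cm [ 7.42   3.03  -0.929] w [-0.0014  0.0008 -0.0005] deg 0.1
```

```bash
python3 -m creep '[{"tx":1.5,"ty":2,"tz":-0.6,"wx":0,"wy":0,"wz":0,"gripper":1},{"tx":4,"ty":3,"tz":-0.9,"wx":0,"wy":0,"wz":0,"gripper":1},{"tx":7,"ty":3,"tz":-0.9,"wx":0,"wy":0,"wz":0,"gripper":1},{"tx":9.5,"ty":3,"tz":-0.9,"wx":0,"wy":0,"wz":0,"gripper":1},{"tx":11,"ty":3,"tz":-0.9,"wx":0,"wy":0,"wz":0,"gripper":1},{"tx":11.8,"ty":3,"tz":-0.9,"wx":0,"wy":0,"wz":0,"gripper":1},{"tx":11.8,"ty":3,"tz":-0.9,"wx":0,"wy":0,"wz":0,"gripper":1},{"tx":11.8,"ty":3,"tz":-0.9,"wx":0,"wy":0,"wz":0,"gripper":1}]'; python3 -m creep '[{"tx":0.1,"ty":0,"tz":0,"wx":0,"wy":0,"wz":0,"gripper":1},{"tx":0.2,"ty":0,"tz":0,"wx":0,"wy":0,"wz":0,"gripper":1}]'
```

```text
time: 26.7
tool_pos: [446.4, -207.8, 77.1]
tcp_rot: [-1.224, 1.571, 0.405]
contact_force: [0.5, -0.7, -2.4]
grip_width: 21.5
time: 26.87
tool_pos: [446.8, -208.7, 75.8]
tcp_rot: [-2.171, 1.568, -0.543]
contact_force: [-0.5, 0.1, -1.5]
grip_width: 21.6
```

```bash
python3 -m creep '[{"tx":0.1,"ty":0,"tz":0,"wx":0,"wy":0,"wz":0,"gripper":1},{"tx":0.2,"ty":0,"tz":0,"wx":0,"wy":0,"wz":0,"gripper":1},{"tx":0.3,"ty":0,"tz":0,"wx":0,"wy":0,"wz":0,"gripper":1},{"tx":0.3,"ty":0,"tz":0,"wx":0,"wy":0,"wz":0,"gripper":1}]'; for i in 1 2; do python3 -m creep '[{"tx":0.1,"ty":0,"tz":0,"wx":0,"wy":0,"wz":0,"gripper":1}]'; done
```

```text
time: 27.2
tool_pos: [445.9, -208.5, 71.7]
tcp_rot: [-0.95, 1.571, 0.678]
contact_force: [0.4, 0.0, -1.9]
grip_width: 21.7
time: 27.28
tool_pos: [446.0, -208.5, 70.8]
tcp_rot: [-1.913, 1.57, -0.285]
contact_force: [-0.0, -0.5, -1.3]
grip_width: 21.4
time: 27.37
tool_pos: [446.3, -208.7, 70.5]
tcp_rot: [-2.119, 1.57, -0.491]
contact_force: [-4.3, 2.1, 16.8]
grip_width: 21.2
```

```bash
python3 -m creep '[{"tx":-0.06,"ty":0,"tz":0,"wx":0,"wy":0,"wz":0,"gripper":1},{"tx":-0.06,"ty":0,"tz":0,"wx":0,"wy":0,"wz":0,"gripper":1}]'; python3 -m creep '[{"tx":0,"ty":0,"tz":0,"wx":0,"wy":0,"wz":0,"gripper":-1},{"tx":0,"ty":0,"tz":0,"wx":0,"wy":0,"wz":0,"gripper":-1},{"tx":0,"ty":0,"tz":0,"wx":0,"wy":0,"wz":0,"gripper":-1},{"tx":0,"ty":0,"tz":0,"wx":0,"wy":0,"wz":0,"gripper":-1},{"tx":0,"ty":0,"tz":0,"wx":0,"wy":0,"wz":0,"gripper":-1},{"tx":0,"ty":0,"tz":0,"wx":0,"wy":0,"wz":0,"gripper":-1},{"tx":0,"ty":0,"tz":0,"wx":0,"wy":0,"wz":0,"gripper":-1},{"tx":0,"ty":0,"tz":0,"wx":0,"wy":0,"wz":0,"gripper":-1}]'; python3 -m creep '[{"tx":-2,"ty":0,"tz":0,"wx":0,"wy":0,"wz":0,"gripper":-1},{"tx":-5,"ty":0,"tz":0,"wx":0,"wy":0,"wz":0,"gripper":-1},{"tx":-8,"ty":0,"tz":0,"wx":0,"wy":0,"wz":0,"gripper":-1},{"tx":-12,"ty":0,"tz":0,"wx":0,"wy":0,"wz":0,"gripper":-1},{"tx":-14,"ty":-1,"tz":-4,"wx":0,"wy":0,"wz":0,"gripper":-1},{"tx":-14,"ty":-1,"tz":-8,"wx":0,"wy":0,"wz":0,"gripper":-1},{"tx":-14,"ty":-1,"tz":-12,"wx":0,"wy":0,"wz":0,"gripper":-1},{"tx":-14,"ty":-1,"tz":-15,"wx":0,"wy":0,"wz":0,"gripper":-1}]'; python3 -m creep '[{"tx":0,"ty":0,"tz":0,"wx":0,"wy":0,"wz":0,"gripper":-1},{"tx":0,"ty":0,"tz":0,"wx":0,"wy":0,"wz":0,"gripper":-1},{"tx":0,"ty":0,"tz":0,"wx":0,"wy":0,"wz":0,"gripper":-1}]'
python3 - <<'E'
from h import *
s=capture("scene");t=capture("top");crop(s,240,165,440,300,4,"pics/s16.png");crop(t,240,140,440,240,4,"pics/t16.png")
g=cv2.cvtColor(t["frame"],cv2.COLOR_RGB2GRAY)
for a in(-17,17):
  for side in (1,-1):
    print(a,side,[(b,int(cv2.getRectSubPix(g.astype(np.float32),(1,1),tuple(map(float,proj(t,vis(a,b*side,41)))))[0,0])) for b in range(44,56)])
E
```

```text
time: 27.53
tool_pos: [446.2, -208.6, 70.6]
tcp_rot: [-2.129, 1.57, -0.501]
contact_force: [-1.2, 0.1, 4.2]
grip_width: 21.3
time: 28.2
tool_pos: [446.0, -208.4, 70.2]
tcp_rot: [-0.337, 1.571, 1.291]
contact_force: [-0.4, -0.1, 0.3]
grip_width: 69.7
time: 28.87
tool_pos: [464.6, -360.7, 211.0]
tcp_rot: [-2.627, 1.568, -0.999]
contact_force: [1.0, 0.2, 0.3]
grip_width: 91.9
time: 29.12
tool_pos: [464.2, -356.9, 209.8]
tcp_rot: [0.434, 1.569, 2.061]
contact_force: [-0.1, 0.4, -0.1]
grip_width: 91.6
-17 1 [(44, 156), (45, 170), (46, 178), (47, 180), (48, 180), (49, 163), (50, 145), (51, 149), (52, 160), (53, 167), (54, 170), (55, 173)]
-17 -1 [(44, 176), (45, 176), (46, 172), (47, 167), (48, 163), (49, 160), (50, 158), (51, 164), (52, 169), (53, 171), (54, 171), (55, 171)]
17 1 [(44, 173), (45, 176), (46, 179), (47, 180), (48, 179), (49, 175), (50, 160), (51, 146), (52, 154), (53, 163), (54, 168), (55, 170)]
17 -1 [(44, 183), (45, 183), (46, 182), (47, 182), (48, 178), (49, 174), (50, 172), (51, 172), (52, 172), (53, 172), (54, 172), (55, 171)]
```

View pics/s16.png

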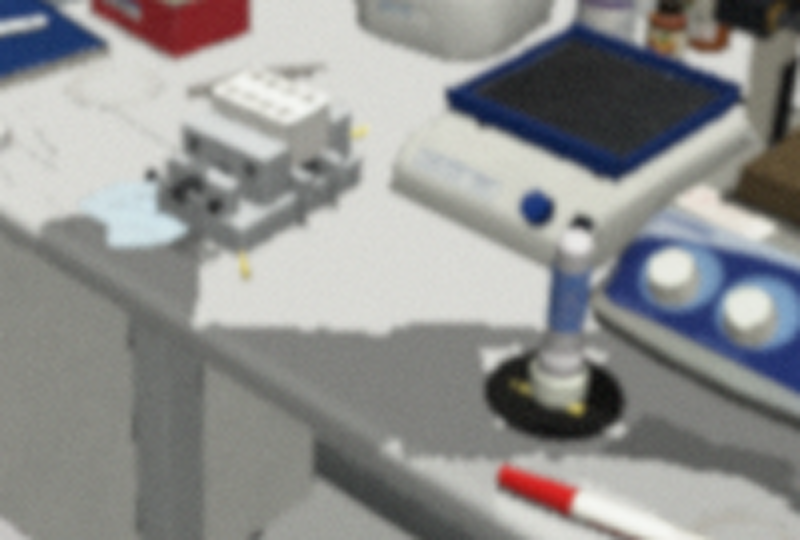

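View pics/t16.png

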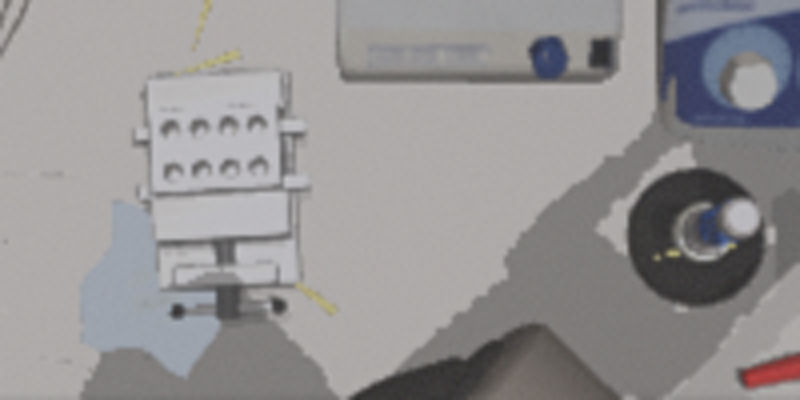

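The tapper is upright on the pad at about (700,235) in the top crop. Both parallels project evenly from the vise, and the gripper is clear of everything.

```bash
python3 -c "
from plant import *
print(close_job())"
```

```text
the job is handed in; nothing more can be done
None
```

The job is done and handed in at about 29 s of the 64 s allowed.

- **Parallel:** I pushed the crept one (the vise's x = -17 side, about 36 mm out) back with the closed fingers. In the last top picture its ends line up with the other parallel's to within about 1 mm, and the taps did not shift it.
- **Block:** I tapped both ends with the tapper, alternating at about 35 mm/s.
  - **Stops:** In the final check both ends stopped hard at the same height, with the tool at 147.4 mm on the left and 147.3 to 147.4 mm on the right.
  - **Force:** Seating taps read 21 to 33 N, somewhat above the suggested 15 to 20 N but far below 200 N.
- **Disagreement:** After the first round of taps the depth map put the block's top at 80.9 mm, with the left end perhaps 0.4 mm high. I picked the tapper up again and gave each end another tap. The matching stops above came from that round, so I trusted them and did not repeat the depth measurement.
- **Tapper:** It stands upright near the centre of its black pad, released. I pressed it down at about 17 N while setting it, then eased off before opening the fingers.

I moved nothing else, and the gripper ended clear of everything.

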